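Change over the sorting dishes and set up the fern slab

ROBOT

A 6-joint arm with a two-finger parallel gripper is mounted at the origin on the work surface. World frame = base frame: x ahead of the robot, y to its left, z up, the work surface at z = 0. Lengths are in mm, angles in rad, forces in N, time in s.
With the tool pointing down it reaches from about 350 to 775 mm from the base axis. Payload 7.3 kg.
Tool frame: the origin (TCP) lies on the centre line of the jaws, within the pads' length; the fingertips stand 14 mm ahead of it and the grasp point (between the pads) lies 5 mm behind it (arm.nose_length is the distance from the TCP to the fingertips, in mm); z points along the fingers, y is the direction in which the jaws open and shut (so a half turn about z gives the same grasp; the last joint's range is limited). The gripper opens to 92 mm and grips with 3 to 60 N. Pads are 19 mm wide; open, the fingers measure 130 mm over their backs; the gripper's body (75 mm by 190 mm) begins 47 mm behind the grasp point.
Start: joints at [1.171, 0.342, 1.524, -0, 1.275, -0.146], TCP at [131.803, 508.204, 240.741] pointing down, gripper open.
Joint ranges: [-2.53, 2.53], [-0.77, 2.02], [0.04, 2.7], [-1, 4.14], [0.28, 2.66], [-3.11, 3.11]. Speed limits (rad/s): [2.57, 2.57, 3.14, 3.14, 3.14, 3.14].

INTERFACE

Orientations are given as a unit quaternion [w, x, y, z].
In Python, from plant import arm, eyes gives the robot as it stands.
- The arm moves only by the tool drive_tool, never from a script. Its arguments are lists of equal length, an entry for each row: "delta_pos": the shift along the tool's x, y, z in mm, a list of three; "angular": the turn, a rotation vector about the tool's x, y, z in rad, a list of three; "hand": the closure in counts, from 0 (fully open) to 255 (shut). A call has 1 to 5 rows; each row shifts and turns the commanded pose from where the row before left it, along the tool's axes as they then stand; what a row does not reach is not made up. A row lasts 1/12 s, in which the tool goes at most 41.7 mm and 7.16 degrees, less where a joint would pass 70% of its speed; a pose out of reach is approached as far as the arm can. A call with a gripper value outside its range is refused whole. The fingers move at their own pace and stop on an object; the grip force is fixed at half the most. Time passes only in rows, so rows that do not move let the fingers close. It gives the time, the measured TCP pose, the force and the opening at its end, in the units of the state.
- arm.get_state(): the state, without advancing time (a new reading comes with each control period).
- eyes.get_image(name): name is "side" or "top" or "wrist"; returns the picture (480x640x3 uint8, red, green, blue); there is no depth.
- eyes.camera_model(name): a dict with "fx", "fy", "cx", "cy" (pixels), "rvec" (rotation vector, rad) and "tvec" (3), from world to camera coordinates, as OpenCV has them. Camera axes: x right, y down, z forward; pixel columns grow to the right and rows downward; lengths in mm; the calibration is good to about 2 mm. The wrist camera is an equidistant fisheye: a pixel r from the principal point sees the ray r / f radians off the axis. A picture is of the moment at which its call begins: read the wrist's pose just before it. camera_model takes no time and is no camera call; for the wrist camera it gives the pose at the moment of the call.
- arm.hand_in(): hands the job in, once; it reports no verdict.
The state is a dict: "clock": time; "joint_pos": joint angles; "joint_velocities": joint speeds; "joint_efforts": joint torques, N m; "tcp_pos": TCP position; "orientation": TCP orientation; "contact_force": force on the tool from outside, world axes, zero at the start; "ft_torque": the same for the moment, N m; "finger_gap": finger opening in mm.
Only numpy, scipy, OpenCV 4.12 (cv2) and the standard library are available. Lean on these libraries where they do the work, as an engineer would, in place of code of your own. Each camera call takes 0.05 s, during which the arm holds its last target.

TASK

Change over the sorting dishes: slide the dish holding the vertebra from the marker in front of the magnifier onto the free marker, put every fragment from the grey mat into the empty dish, and only then slide that dish onto the magnifier's marker. Slide the dishes along the table, never lift them; each must end up inside its marker's dark rim with its bones in it. Also lean the fossil slab, fern side out and long way up, in the middle of the wooden rest (foot behind the front strip, back on the block), let go of everything, and leave the other things on the table alone.

Things in the scene. Friction and masses are not known exactly. Their poses are not given: they have to be found in the camera images.
- dish_full: round aluminium dish, rim 130 mm, foot 120 mm across, 20 mm high, wall and floor 4 mm, 0.3 kg; steel bar handle 12 mm wide, 10 mm high, mid-height 29 mm above the table, from 66 to 136 mm from the dish centre along its own -x (roughly towards the robot). Origin: centre of underside. This one holds the vertebra at the start and stands on the magnifier's marker.
- dish_empty: round aluminium dish, rim 130 mm, foot 120 mm across, 20 mm high, wall and floor 4 mm, 0.3 kg; steel bar handle 12 mm wide, 10 mm high, mid-height 29 mm above the table, from 66 to 136 mm from the dish centre along its own -x (roughly towards the robot). Origin: centre of underside. This one is empty at the start and stands on the left or right marker.
- vertebra: brown vertebra, 64 mm across its side wings, 41 mm tall, 100 g, standing in dish_full. Origin: centre of its underside.
- magnifier: fixed brass magnifier and its round white marker with a dark rim, 160 mm across (white part 154 mm), printed on the table. Origin: its centre, on the table top. The stand is 115 mm beyond that centre along its own +x (away from the robot); the lens, 110 to 160 mm up, stays over 70 mm beyond the centre, so nothing hangs over the marker.
- ring_start: round white marker with a dark rim, 160 mm across (white part 154 mm), printed on the table. Origin: its centre, on the table top. dish_empty stands on it at the start. It lies left or right of the magnifier's marker.
- ring_free: round white marker with a dark rim, 160 mm across (white part 154 mm), printed on the table. Origin: its centre, on the table top. Nothing stands on it at the start; dish_full goes here. It lies on the other side of the magnifier's marker from ring_start.
- chunk0: brown fossil fragment, main block 24 (x) x 20 (y) x 22 (z) mm with rounded edges and a bump up to 8 mm high on top, 25 g; origin at the centre of the main block (11 mm above the mat as it starts, upright). It may tumble. Starts on the grey mat; two to four fragments are present.
- chunk1: brown fossil fragment, main block 24 (x) x 20 (y) x 22 (z) mm with rounded edges and a bump up to 8 mm high on top, 25 g; origin at the centre of the main block (11 mm above the mat as it starts, upright). It may tumble. Starts on the grey mat; two to four fragments are present.
- chunk2: brown fossil fragment, main block 24 (x) x 20 (y) x 22 (z) mm with rounded edges and a bump up to 8 mm high on top, 25 g; origin at the centre of the main block (11 mm above the mat as it starts, upright). It may tumble. Starts on the grey mat; two to four fragments are present.
- chunk3: brown fossil fragment, main block 24 (x) x 20 (y) x 22 (z) mm with rounded edges and a bump up to 8 mm high on top, 25 g; origin at the centre of the main block (11 mm above the mat as it starts, upright). It may tumble. Starts on the grey mat; two to four fragments are present.
- slab: flat grey-beige stone slab with a dark fern relief on its upper face, 110 (x) x 50 (y) x 14 (z) mm, 0.19 kg, lying flat, fern up, left or right of the dishes. Origin: centre of the underside (the plain face); z points out of the fern face. Either short end may be the foot.
- rest: fixed wooden rest beyond the dishes, left or right, turned sideways. Origin: on the table at the inner face of its strip, mid-width; x points from strip to block, z up. Strip: 8 mm high, x -14 to 0, 80 mm long in y. Block: 70 mm wide, 42 mm high, x 70 to 100 mm. A slab with foot at the strip and back on the block edge slopes 33 degrees, its underside centre at x 51, z 30 mm.
- vial: clear glass vial with black cap, 26 mm wide, 54 mm tall: leave alone. Origin: centre of the underside.
- jar: glue jar, 40 mm wide, 55 mm tall: leave alone. Origin: centre of the underside.
- spec_box: small open cardboard box, 60 x 50 x 22 mm, beyond the dishes on the other side from the rest: leave alone. Origin: centre of the underside.
- brush: brush 160 mm long lying near the robot: leave alone. Origin: at table height beneath its middle.
There are look-alikes about, which are no part of the job. Of the things shaped like the rest, the wooden one is meant.

How it is judged:
By the outcome, as a careful person would: the job done as asked, in the order asked, and still so for the second after the job is handed in, with the robot touching nothing.
Of chunk0, chunk1, chunk2, chunk3 only 2 to 4 are there at a start; the rules pass over those that are not, and their reading is None.
At some moment in a run one of chunk0, chunk1, chunk2, chunk3 may be knocked a few centimetres aside while the robot is not near it.
Once in a run the grip may slacken for a moment while it holds something.
It also fails if it takes over 210 s, if anything falls off the work surface, if the arm or the gripper's body presses on something with over 40 N, if the wrist force passes 120 N, or if a joint passes its speed limit or range.

## Working session

There is one attempt and no reset: what is moved stays moved. The work goes in short steps, Python scripts to look and compute and a tool call to move; the robot and the scene stay as the last step left them, time stands still between calls to the robot, and variables do not carry over. Pictures are saved under pics/ and viewed, and the job is handed in when it is done.

Besides the shell and the picture viewer there is one more tool, called after "Request:" as name(argument=value, ...) on one line, values as JSON. drive_tool: Moves the arm, as the interface text tells. Its arguments: {"type":"object","properties":{"delta_pos":{"type":"array"},"angular":{"type":"array"},"hand":{"type":"array"}},"required":["delta_pos","angular","hand"]}

```bash
ls; mkdir -p pics; python3 - <<'E'
from plant import arm, eyes
import cv2
s=arm.get_state();print(s)
for n in ["top","side","wrist"]:
    m=eyes.camera_model(n);print(n,m)
    cv2.imwrite(f"pics/a_{n}.png",eyes.get_image(n)[:,:,::-1])
E
```

```text
pics
{'clock': 0.0, 'joint_pos': array([ 1.17099822e+00,  3.42697754e-01,  1.52497321e+00,  4.19945782e-05,
        1.27540383e+00, -1.45977147e-01]), 'joint_velocities': array([ 0.00098846,  0.00127395,  0.00011102, -0.00096212, -0.0001577 ,
        0.00057306]), 'joint_efforts': array([ 5.67388270e-04, -4.31236911e+01, -2.44222695e+01,  7.18102790e-02,
        5.57763828e-02, -1.50990586e-04]), 'tcp_pos': array([131.6404904 , 507.84954685, 240.07319801]), 'orientation': array([-2.19067463e-04,  1.26576120e-01,  9.91956620e-01, -7.08231824e-04]), 'contact_force': array([-0.20186939,  0.56321179,  0.41535284]), 'ft_torque': array([ 0.00020275,  0.02392484, -0.04721152]), 'finger_gap': 91.71946148654088}
top {'fx': 460.9907280096228, 'fy': 460.9907280096228, 'cx': 316.6437983096276, 'cy': 238.18366362846365, 'rvec': array([ 2.1789938 , -2.23387001,  0.02642571]), 'tvec': array([  25.23739774,  536.3011022 , 1047.42517722])}
side {'fx': 552.346799863388, 'fy': 552.346799863388, 'cx': 309.9668988374692, 'cy': 245.98800637436455, 'rvec': array([ 0.32210459, -2.67243093,  1.35699853]), 'tvec': array([ 527.95187358,  117.547813  , 1001.61433869])}
wrist {'fx': 371.64829954431775, 'fy': 371.64829954431775, 'cx': 328.7814022258885, 'cy': 236.19319653667532, 'rvec': array([-2.30071935, -1.77903209, -0.24998813]), 'tvec': array([-525.13840625,  -34.09474848,  391.28856774])}
```

View pics/a_top.png

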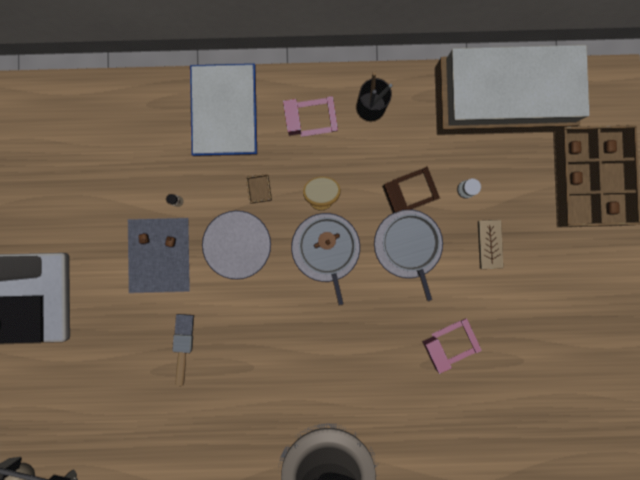

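View pics/a_side.png

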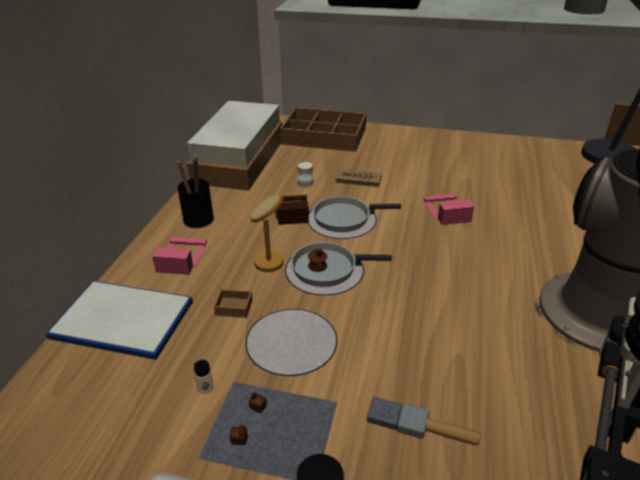

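View pics/a_wrist.png

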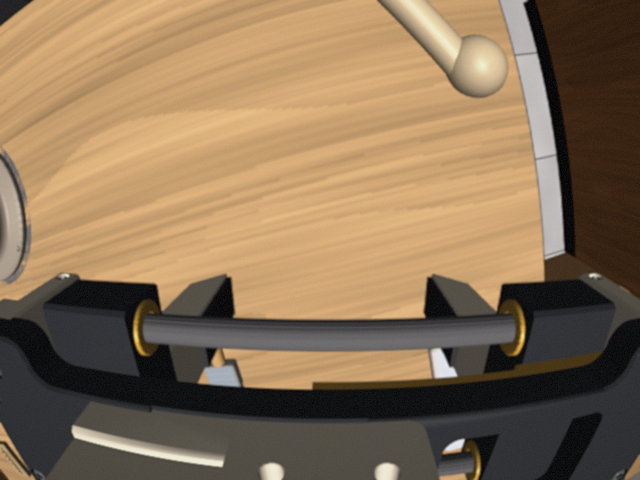

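Top view: the magnifier's dish with the vertebra is at (326,247), the empty dish at (409,243), and the free marker at (237,245). Two fragments are on the mat at (143,238) and (170,241). The slab is at (490,245).
- Rest: wooden at (411,190). The pink ones at (311,117) and (452,345) are decoys.
- Fragments: the brown bits in the tray at (575–613,147–208) are look-alikes.
- Slab: the white pad at (223,110) is not it.

Next I'll take close crops and measure.

```bash
cat > h.py <<'E'
import numpy as np, cv2
from scipy.spatial.transform import Rotation as R
from plant import arm, eyes
def cam(n):
    m=eyes.camera_model(n); Rm=cv2.Rodrigues(np.array(m['rvec']))[0]; t=np.array(m['tvec']); return m,Rm,t
def ray(n,uv,M=None):
    m,Rm,t=M or cam(n); x=(uv[0]-m['cx'])/m['fx']; y=(uv[1]-m['cy'])/m['fy']
    if n=='wrist':
        r=np.hypot(x,y); d=np.array([np.sin(r)*x/max(r,1e-9),np.sin(r)*y/max(r,1e-9),np.cos(r)])
    else: d=np.array([x,y,1.])
    return -Rm.T@t, Rm.T@d
def onz(n,uv,z,M=None):
    o,d=ray(n,uv,M); return o+d*(z-o[2])/d[2]
def proj(n,p,M=None):
    m,Rm,t=M or cam(n); c=Rm@np.array(p,float)+t
    if n=='wrist':
        th=np.arctan2(np.hypot(c[0],c[1]),c[2]); k=th/np.hypot(c[0],c[1]); return np.array([m['cx']+m['fx']*k*c[0],m['cy']+m['fy']*k*c[1]])
    return np.array([m['cx']+m['fx']*c[0]/c[2],m['cy']+m['fy']*c[1]/c[2]])
def img(n): return np.ascontiguousarray(eyes.get_image(n)[:,:,::-1])
def pose():
    s=arm.get_state(); q=s['orientation']; return np.array(s['tcp_pos']),R.from_quat([q[1],q[2],q[3],q[0]]),s
def rel(p,Rt):
    """tool-frame shift & rotvec to target TCP p, rot Rt, taken: shift first in current axes"""
    p0,R0,s=pose(); return R0.inv().apply(np.array(p)-p0),(R0.inv()*Rt).as_rotvec()
def down(yaw):
    """tool pointing down, tool y (jaw) direction at world angle yaw"""
    y=np.array([np.cos(yaw),np.sin(yaw),0]); z=np.array([0,0,-1.]); x=np.cross(y,z)
    return R.from_matrix(np.stack([x,y,z],1))
E
python3 - <<'E'
import cv2
a=cv2.imread('pics/a_top.png')
c=cv2.resize(a[165:305,120:320],(800,560),interpolation=cv2.INTER_CUBIC); cv2.imwrite('pics/b1.png',c)
c=cv2.resize(a[155:315,310:510],(750,600),interpolation=cv2.INTER_CUBIC); cv2.imwrite('pics/b2.png',c)
s=cv2.imread('pics/a_side.png')
cv2.imwrite('pics/b3.png',cv2.resize(s[160:310,240:440],(800,600),interpolation=cv2.INTER_CUBIC))
E
```

```text
(no output)
```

View pics/b1.png

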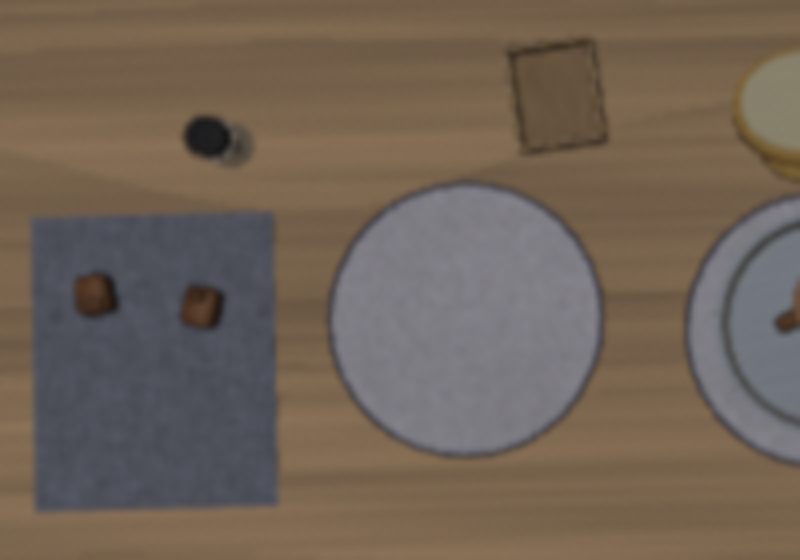

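View pics/b2.png

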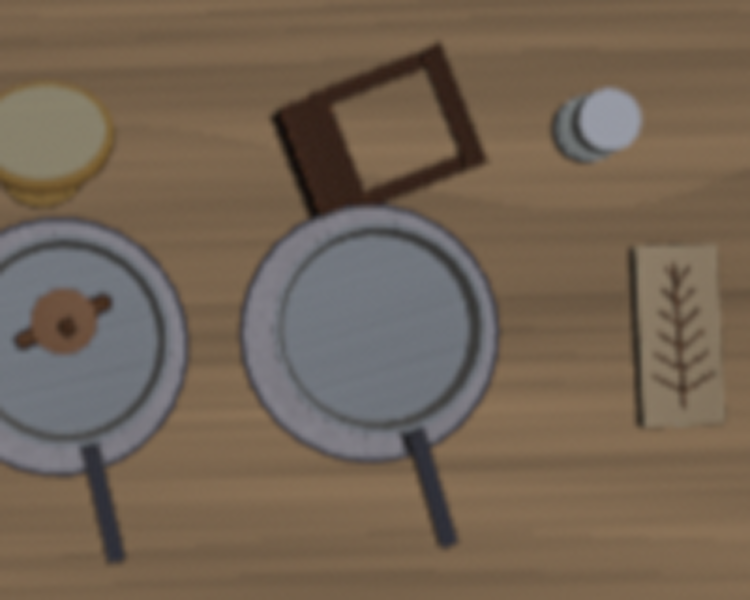

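View pics/b3.png

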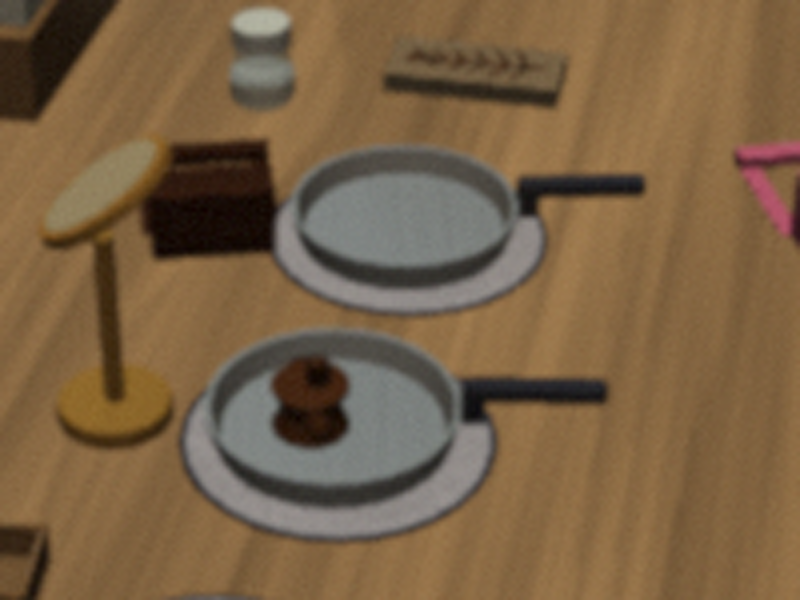

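```bash
cat > meas.py <<'E'
from h import *
a=cv2.imread('pics/a_top.png'); M=cam('top')
hsv=cv2.cvtColor(a,cv2.COLOR_BGR2HSV)
# low-saturation bright areas = markers (with dishes)
m=((hsv[...,1]<45)&(hsv[...,2]>70)).astype(np.uint8)
m[:200]=0;m[300:]=0;m[:,:195]=0;m[:,450:]=0
for c in cv2.findContours(m,cv2.RETR_EXTERNAL,cv2.CHAIN_APPROX_NONE)[0]:
    if cv2.contourArea(c)<1500: continue
    # undistort-free: map contour to z=0
    P=np.array([onz('top',p[0],0,M)[:2] for p in cv2.convexHull(c)])
    A=np.c_[2*P,np.ones(len(P))]; s=np.linalg.lstsq(A,(P**2).sum(1),rcond=None)[0]
    r=np.sqrt(s[2]+s[:2]@s[:2]); print('marker',s[:2].round(1),'r',r.round(1))
# brown chunks / vertebra
m=((hsv[...,0]<13)&(hsv[...,1]>110)&(hsv[...,2]<130)).astype(np.uint8)
for c in cv2.findContours(m,cv2.RETR_EXTERNAL,cv2.CHAIN_APPROX_NONE)[0]:
    if cv2.contourArea(c)<20: continue
    r=cv2.minAreaRect(c); print('brown',np.round(r[0],1),np.round(r[1],1),r[2],onz('top',r[0],20,M).round(0))
def b2(u,v): return (310+u/3.75-.5+.13,155+v/3.75-.37)
def b1(u,v): return (120+u/4-.37,165+v/4-.37)
print('slab corners',[onz('top',b2(*p),14,M)[:2].round(1) for p in [(636,248),(717,246),(722,425),(643,428)]])
print('rest block top (z42)',[onz('top',b2(*p),42,M)[:2].round(1) for p in [(278,117),(326,95),(365,195),(316,215)]])
print('strip top (z8)',[onz('top',b2(*p),8,M)[:2].round(1) for p in [(428,66),(440,45),(485,159),(460,165)]])
print('handle full z34',[onz('top',b2(*p),34,M)[:2].round(1) for p in [(92,446),(116,561)]])
print('handle empty z34',[onz('top',b2(*p),34,M)[:2].round(1) for p in [(414,431),(447,545)]])
print('mat',[onz('top',b1(*p),0,M)[:2].round(1) for p in [(33,216),(274,213),(276,505),(36,510)]])
print('vial',onz('top',b1(207,136),54,M).round(),'jar',onz('top',b2(608,119),55,M).round(),'box',[onz('top',b1(*p),22,M)[:2].round() for p in [(510,50),(594,40),(606,141),(524,152)]])
E
python3 meas.py
```

```text
marker [516.7  -7.4] r 79.0
marker [ 519.9 -198.2] r 78.9
marker [527.4 197.8] r 79.1
brown [169.9 241.5] [7.8 8.2] 14.03624439239502 [537. 344.  20.]
brown [323.6 243.9] [14.2 12.9] 39.80556869506836 [523.  -4.  20.]
brown [143. 238.] [8. 8.] 90.0 [547. 405.  20.]
brown [612.5 207.5] [11. 11.] 90.0 [ 589. -658.   20.]
brown [576.  177.5] [11. 10.] 90.0 [ 659. -579.   20.]
brown [410.6 190.5] [33.2 47.5] 68.62937927246094 [ 639. -204.   20.]
brown [575. 147.] [10. 10.] 90.0 [ 729. -579.   20.]
brown [610.  145.5] [11. 10.] 90.0 [ 730. -658.   20.]
slab corners [array([ 567. , -358.5]), array([ 567. , -407.6]), array([ 458.6, -406.7]), array([ 458., -359.])]
rest block top (z42) [array([ 648.2, -139.9]), array([ 660.6, -168.6]), array([ 600.7, -189.9]), array([ 589.6, -160.7])]
strip top (z8) [array([ 681.9, -237.4]), array([ 694.6, -245.2]), array([ 624. , -270.4]), array([ 620.7, -255.1])]
handle full z34 [array([456.4, -25.2]), array([388. , -37.6])]
handle empty z34 [array([ 460.5, -216.3]), array([ 392.7, -233.7])]
mat [array([593. , 446.5]), array([591.2, 307.3]), array([423.2, 309. ]), array([423.7, 447.1])]
vial [630. 328.  54.] jar [ 640. -330.   55.] box [array([679., 166.]), array([683., 118.]), array([626., 113.]), array([620., 159.])]
```

```bash
cat >> h.py <<'E'
def plan(p,Rt,show=True):
    """rows for the move, evenly split, each row in the then tool axes"""
    p0,R0,s=pose(); d=np.array(p)-p0; rv=(R0.inv()*Rt).as_rotvec()
    n=max(1,int(np.ceil(np.linalg.norm(d)/41)),int(np.ceil(np.degrees(np.linalg.norm(rv))/7)))
    st=R.from_rotvec(rv/n); Rc=R0; out=[]
    for i in range(n):
        out.append(Rc.inv().apply(d/n).round(1).tolist()); Rc=Rc*st
    print('t',round(s['clock'],2),'tcp',p0.round(1),'dist',d.round(1),'n',n,'ang/row',(rv/n).round(4).tolist(),'f',np.round(s['contact_force'],1),'gap',round(s['finger_gap'],1))
    for i in range(0,n,5): print(out[i:i+5])
E
python3 - <<'E'
from h import *
p,Rc,s=pose(); print(Rc.as_matrix().round(2))
o,_=ray('wrist',(320,240)); print('wristcam at (tool)',Rc.inv().apply(o-p))
# handle full
h=np.array([388,-37.6])-np.array([456.4,-25.2]); ang=np.degrees(np.arctan2(h[1],h[0])); print(ang)
h2=np.array([392.7,-233.7])-np.array([460.5,-216.3]); print(np.degrees(np.arctan2(h2[1],h2[0])))
for c,pp in (((516.7,-7.4),(456.4,-25.2)),):pass
plan([415,-32.7,140],down(np.radians(ang-90)))
E
```

```text
[[-0.97  0.25 -0.  ]
 [ 0.25  0.97 -0.  ]
 [ 0.   -0.   -1.  ]]
wristcam at (tool) [  75.21865538    0.79338556 -144.65174842]
-169.72464183512187
-165.60640703150952
t 0.15 tcp [131.7 507.9 240.2] dist [ 283.3 -540.6 -100.2] n 16 ang/row [-0.0001, -0.0, -0.0271] f [-0.1  0.4  0.7] gap 91.7
[[-25.6, -28.3, 6.3], [-24.9, -28.9, 6.3], [-24.1, -29.6, 6.3], [-23.2, -30.2, 6.3], [-22.4, -30.9, 6.3]]
[[-21.6, -31.5, 6.3], [-20.7, -32.0, 6.3], [-19.8, -32.6, 6.3], [-19.0, -33.1, 6.3], [-18.1, -33.6, 6.3]]
[[-17.1, -34.1, 6.3], [-16.2, -34.5, 6.3], [-15.3, -35.0, 6.3], [-14.3, -35.4, 6.3], [-13.4, -35.7, 6.3]]
[[-12.4, -36.1, 6.3]]
```

```bash
python3 - <<'E'
from h import *
plan([400,220,200],down(np.radians(90)))
E
```

```text
t 0.15 tcp [131.7 507.9 240.2] dist [ 268.3 -287.9  -40.2] n 10 ang/row [-0.0001, -0.0, -0.0254] f [-0.1  0.4  0.7] gap 91.7
[[-33.2, -21.1, 4.0], [-32.7, -22.0, 4.0], [-32.1, -22.8, 4.0], [-31.5, -23.6, 4.0], [-30.9, -24.4, 4.0]]
[[-30.3, -25.2, 4.0], [-29.6, -25.9, 4.0], [-28.9, -26.7, 4.0], [-28.3, -27.4, 4.0], [-27.6, -28.1, 4.0]]
```

Request:
drive_tool(delta_pos=[[-33,-21,4],[-32.7,-22,4],[-32,-23,4],[-31.5,-23.6,4],[-31,-24.4,4]], angular=[[0,0,-0.0254],[0,0,-0.0254],[0,0,-0.0254],[0,0,-0.0254],[0,0,-0.0254]], hand=[0,0,0,0,0])

```text
clock: 0.57
tcp_pos: [266.5, 362.6, 220.4]
orientation: [-0.0, 0.062, 0.998, -0.0]
contact_force: [0.7, 0.6, 0.6]
finger_gap: 91.7
```

Request:
drive_tool(delta_pos=[[-30,-25,4],[-29.6,-26,4],[-29,-26.7,4],[-28.3,-27.4,4],[-27.6,-28,4]], angular=[[0,0,-0.0254],[0,0,-0.0254],[0,0,-0.0254],[0,0,-0.0254],[0,0,-0.0254]], hand=[0,0,0,0,0])

```text
clock: 0.98
tcp_pos: [400.8, 218.7, 200.5]
orientation: [-0.0, -0.001, 1.0, 0.0]
contact_force: [1.4, 1.6, 0.7]
finger_gap: 92.0
```

```bash
python3 - <<'E'
from h import *
cv2.imwrite('pics/w1.png',img('wrist'))
plan([417,-32,100],down(np.radians(100.3)))
E
```

```text
t 1.03 tcp [405.3 214.3 199.9] dist [  11.7 -246.3  -99.9] n 7 ang/row [-0.0004, 0.0003, -0.0257] f [ 4.5 -4.3  0.2] gap 91.8
[[-1.6, -35.1, 14.4], [-0.7, -35.2, 14.4], [0.2, -35.2, 14.3], [1.1, -35.2, 14.3], [2.0, -35.2, 14.3]]
[[2.9, -35.1, 14.3], [3.8, -35.0, 14.3]]
```

View pics/w1.png

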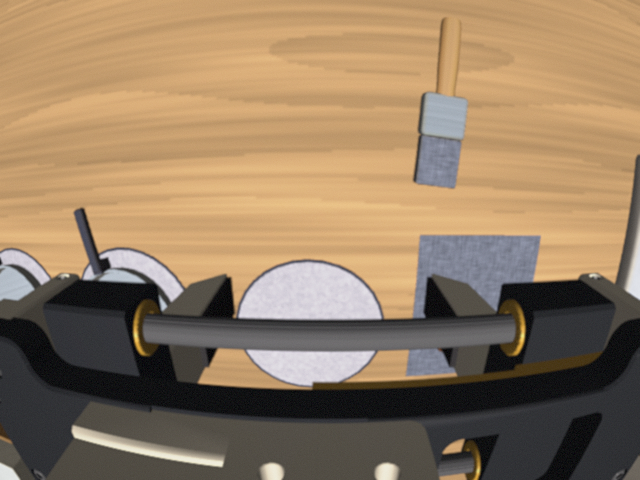

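Request:
drive_tool(delta_pos=[[-1.6,-35,14.4],[-0.7,-35,14.4],[0.2,-35,14.3],[1.1,-35,14.3],[2,-35,14.3]], angular=[[0,0,-0.0257],[0,0,-0.0257],[0,0,-0.0257],[0,0,-0.0257],[0,0,-0.0257]], hand=[0,0,0,0,0])

```text
clock: 1.45
tcp_pos: [407.6, 44.2, 128.4]
orientation: [0.0, -0.065, 0.998, 0.0]
contact_force: [1.8, -0.1, -0.2]
finger_gap: 92.1
```

Request:
drive_tool(delta_pos=[[3,-35,14.3],[4,-35,14.3],[0,0,0]], angular=[[0,0,-0.0257],[0,0,-0.0257],[0,0,0]], hand=[0,0,0])

```text
clock: 1.7
tcp_pos: [410.3, -29.3, 98.5]
orientation: [-0.001, -0.088, 0.996, -0.0]
contact_force: [-0.5, 0.3, 0.5]
finger_gap: 91.9
```

```bash
python3 - <<'E'
from h import *
M=cam('wrist'); im=img('wrist')
for p in [(456.4,-25.2,34),(388,-37.6,34),(417,-32,34)]:
    u=proj('wrist',p,M); print(u); cv2.circle(im,tuple(int(x) for x in u),3,(0,255,0),1)
cv2.imwrite('pics/w2.png',im); plan([417,-32,100],down(np.radians(100.3)))
E
```

```text
[321.09913071 326.94822027]
[319.80038504 221.66738677]
[320.88861816 269.32576287]
t 1.75 tcp [410.3 -27.1  99.3] dist [ 6.7 -4.9  0.7] n 1 ang/row [0.0009, -0.0023, -0.0051] f [-0.4  0.5  0.4] gap 91.9
[[-5.8, -6.0, -0.7]]
```

View pics/w2.png

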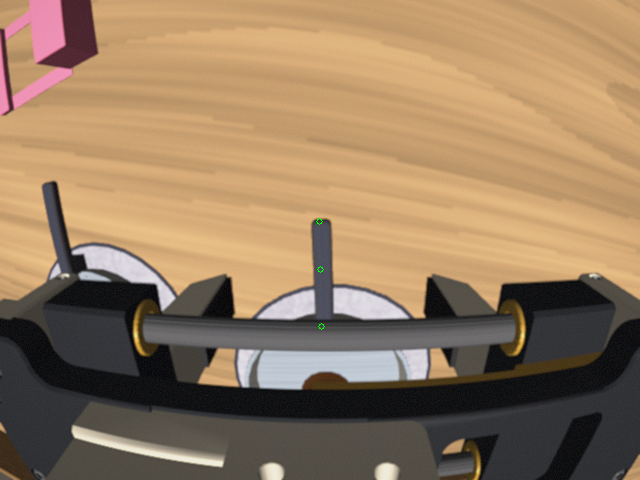

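Request:
drive_tool(delta_pos=[[-5,-6,25],[0,0,25],[0,0,25],[0,0,0],[0,0,0]], angular=[[0,0,-0.005],[0,0,0],[0,0,0],[0,0,0],[0,0,0]], hand=[0,0,0,0,0])

```text
clock: 2.17
tcp_pos: [416.2, -28.7, 25.2]
orientation: [-0.001, -0.093, 0.996, 0.001]
contact_force: [0.4, -0.6, 0.3]
finger_gap: 91.6
```

```bash
python3 - <<'E'
from h import *
M=cam('wrist'); im=img('wrist')
cv2.imwrite('pics/w3.png',im); plan([415,-32.5,24],down(np.radians(100.3)))
E
```

```text
t 2.22 tcp [417.1 -29.   26.1] dist [-2.1 -3.5 -2.1] n 1 ang/row [0.0003, -0.0002, 0.0063] f [-0.4 -0.   0.1] gap 91.6
[[2.7, -3.0, 2.1]]
```

View pics/w3.png

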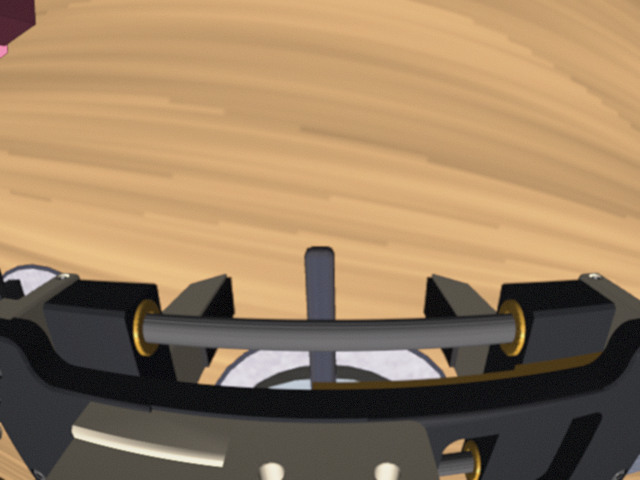

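Request:
drive_tool(delta_pos=[[2,-3,2],[0,0,0],[0,0,0],[0,0,0],[0,0,0]], angular=[[0,0,0.006],[0,0,0],[0,0,0],[0,0,0],[0,0,0]], hand=[100,255,255,255,255])

```text
clock: 2.63
tcp_pos: [415.8, -33.2, 23.9]
orientation: [0.001, -0.089, 0.996, -0.0]
contact_force: [-0.3, -0.1, -0.2]
finger_gap: 63.2
```

Request:
drive_tool(delta_pos=[[0,0,0],[0,0,0],[0,0,0],[0,0,0],[0,0,0]], angular=[[0,0,0],[0,0,0],[0,0,0],[0,0,0],[0,0,0]], hand=[255,255,255,255,255])

```text
clock: 3.05
tcp_pos: [415.4, -33.1, 23.4]
orientation: [-0.0, -0.089, 0.996, 0.0]
contact_force: [-0.2, -0.1, -1.0]
finger_gap: 29.9
```

```bash
python3 - <<'E'
from h import *
plan([415,-32.5,24],down(np.radians(100.3)))
a=img('top'); cv2.imwrite('pics/t2.png',a)
cv2.imwrite('pics/t2c.png',cv2.resize(a[165:315,190:450],(780,450),interpolation=cv2.INTER_CUBIC))
E
```

```text
t 3.05 tcp [415.4 -33.1  23.4] dist [-0.4  0.6  0.6] n 1 ang/row [0.0001, -0.0001, -0.0007] f [-0.2 -0.1 -1. ] gap 29.9
[[0.3, 0.7, -0.6]]
```

View pics/t2c.png

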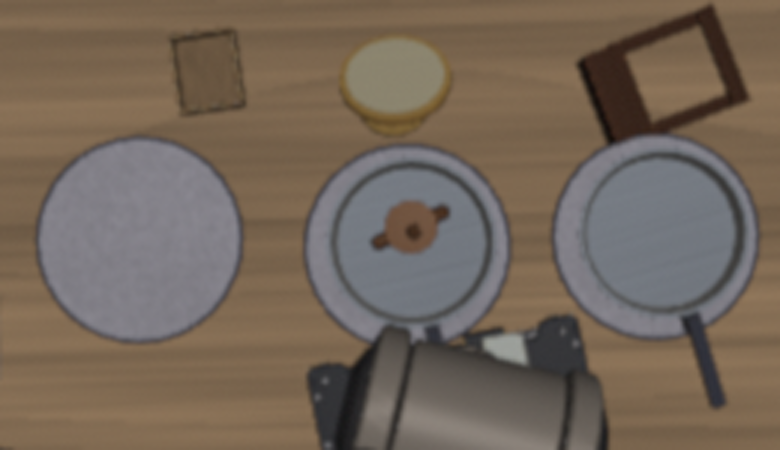

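Request:
drive_tool(delta_pos=[[0,0,0],[0,0,0],[0,0,0],[0,0,0]], angular=[[0,0,0],[0,0,0],[0,0,0],[0,0,0]], hand=[255,255,255,255])

```text
clock: 3.43
tcp_pos: [415.3, -33.0, 23.4]
orientation: [-0.0, -0.09, 0.996, 0.0]
contact_force: [-1.5, 1.4, -0.6]
finger_gap: 11.4
```

```bash
python3 - <<'E'
from h import *
print(onz('top',(327,245),12,), onz('top',(327,245),20))
s=arm.get_state(); print(s['finger_gap'],s['contact_force'],s['tcp_pos'])
E
```

```text
[520.53062762 -11.29932928  12.        ] [520.43919493 -11.14224286  20.        ]
11.35725988046344 [-1.51281198  1.39015873 -0.64611971] [415.32107416 -32.97725186  23.36724055]
```

Request:
drive_tool(delta_pos=[[-0.9,4,0],[-1.7,8,0],[-2.6,12,0],[-2.6,12,0],[-2.6,12,0]], angular=[[0,0,0],[0,0,0],[0,0,0],[0,0,0],[0,0,0]], hand=[255,255,255,255,255])

```text
clock: 3.85
tcp_pos: [417.2, 16.8, 23.4]
orientation: [0.0, -0.089, 0.996, 0.0]
contact_force: [-1.1, -0.8, -1.2]
finger_gap: 11.7
```

Request:
drive_tool(delta_pos=[[-2.6,12,0],[-2.6,12,0],[-2.6,12,0],[-2.6,12,0],[-2.6,12,0]], angular=[[0,0,0],[0,0,0],[0,0,0],[0,0,0],[0,0,0]], hand=[255,255,255,255,255])

```text
clock: 4.27
tcp_pos: [419.1, 78.4, 23.4]
orientation: [0.0, -0.089, 0.996, 0.0]
contact_force: [-0.8, -2.4, -0.2]
finger_gap: 12.1
```

Request:
drive_tool(delta_pos=[[-2.6,12,0],[-2.6,12,0],[-2.6,12,0],[-2.6,12,0],[-2.6,12,0]], angular=[[0,0,0],[0,0,0],[0,0,0],[0,0,0],[0,0,0]], hand=[255,255,255,255,255])

```text
clock: 4.68
tcp_pos: [421.0, 139.7, 23.4]
orientation: [-0.0, -0.089, 0.996, -0.0]
contact_force: [0.1, -3.3, -0.3]
finger_gap: 11.8
```

```bash
python3 - <<'E'
from h import *
a=img('top'); cv2.imwrite('pics/t3.png',a)
cv2.imwrite('pics/t3c.png',cv2.resize(a[165:315,190:450],(780,450),interpolation=cv2.INTER_CUBIC))
plan([421.7,176.8,23.4],down(np.radians(100.3)))
E
```

```text
t 4.73 tcp [421.3 141.2  23.4] dist [ 0.4 35.6 -0. ] n 1 ang/row [0.0006, 0.0006, -0.0003] f [ 0.4  2.5 -1.3] gap 11.8
[[-6.8, 35.0, 0.1]]
```

View pics/t3c.png

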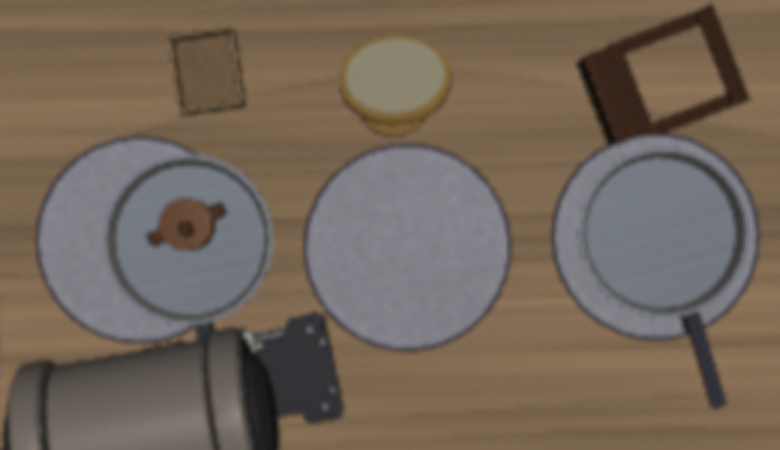

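Request:
drive_tool(delta_pos=[[-2.6,12,0],[-2.6,12,0],[-1.8,8,0],[-1,4,0],[0,0,0]], angular=[[0,0,0],[0,0,0],[0,0,0],[0,0,0],[0,0,0]], hand=[255,255,255,255,255])

```text
clock: 5.15
tcp_pos: [422.7, 176.1, 23.4]
orientation: [0.0, -0.09, 0.996, 0.0]
contact_force: [0.5, -0.4, 0.3]
finger_gap: 11.3
```

```bash
cat > dish.py <<'E'
from h import *
import sys
# dish inner floor edge: fit circle on the blueish-dark ring; print dish centre; args: col0 col1
n=sys.argv[1]; c0,c1=int(sys.argv[2]),int(sys.argv[3])
a=img('top'); cv2.imwrite(f'pics/{n}.png',a)
cv2.imwrite(f'pics/{n}c.png',cv2.resize(a[165:315,190:450],(780,450),interpolation=cv2.INTER_CUBIC))
M=cam('top'); b=a.astype(int); hue=b[...,0]-b[...,2]  # blue minus red: dish floor bluish, marker neutral
m=np.zeros(a.shape[:2],np.uint8); m[200:300,c0:c1]=(hue[200:300,c0:c1]>9)&(a[200:300,c0:c1,1]>85)
m=cv2.morphologyEx(m,cv2.MORPH_OPEN,np.ones((3,3)))
cs=sorted(cv2.findContours(m,cv2.RETR_EXTERNAL,cv2.CHAIN_APPROX_NONE)[0],key=cv2.contourArea)
h=cv2.convexHull(cs[-1]); (u,v),r=cv2.minEnclosingCircle(h); print('floor px',u,v,r,'xy',onz('top',(u,v),4,M).round(1))
E
python3 dish.py t4 195 290; python3 -c "
from h import *
p,_,s=pose();print(p,s['finger_gap'])"
```

```text
floor px 236.74420166015625 244.26141357421875 24.212520599365234 xy [527.5 195.6   4. ]
[422.76950503 175.73846244  23.36181919] 11.63310056846898
```

View pics/t4c.png

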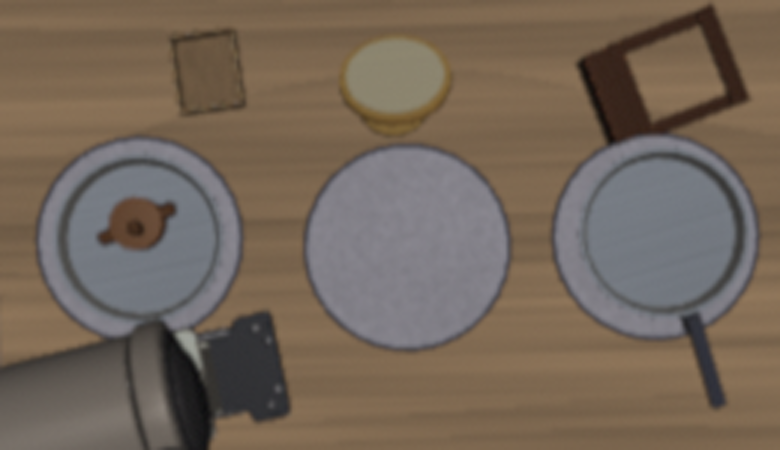

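Dish_full is centred on the free marker, measured (527.5,195.6) against (527.4,197.8). I'll release it and rise.

Request:
drive_tool(delta_pos=[[0,0,0],[0,0,0],[0,0,0],[0,0,0],[0,0,0]], angular=[[0,0,0],[0,0,0],[0,0,0],[0,0,0],[0,0,0]], hand=[170,120,90,90,90])

```text
clock: 5.62
tcp_pos: [422.9, 175.3, 23.5]
orientation: [0.0, -0.089, 0.996, 0.0]
contact_force: [-0.3, 1.5, -0.2]
finger_gap: 40.5
```

Request:
drive_tool(delta_pos=[[0,0,-30],[0,0,-40],[0,0,-40],[0,0,-40],[0,0,-20]], angular=[[0,0,0],[0,0,0],[0,0,0],[0,0,0],[0,0,0]], hand=[90,90,90,90,90])

```text
clock: 6.03
tcp_pos: [424.2, 175.8, 198.0]
orientation: [0.003, -0.089, 0.996, 0.0]
contact_force: [0.7, -0.1, 0.8]
finger_gap: 59.0
```

```bash
python3 - <<'E'
from h import *
plan([480,350,194],down(np.radians(90)))
E
```

```text
t 6.03 tcp [424.2 175.8 198. ] dist [ 55.8 174.2  -4. ] n 5 ang/row [0.0002, 0.0013, 0.0358] f [ 0.7 -0.1  0.8] gap 59.0
[[-17.2, 32.3, 0.9], [-16.0, 32.9, 0.9], [-14.8, 33.4, 0.9], [-13.6, 34.0, 0.9], [-12.4, 34.4, 0.8]]
```

Request:
drive_tool(delta_pos=[[-41,8,0],[-38,15,0],[-24,33,1],[-22,34,1],[-20,35,1]], angular=[[0,0,0.0358],[0,0,0.0358],[0,0,0.0358],[0,0,0.0358],[0,0,0.0358]], hand=[90,90,90,90,90])

```text
clock: 6.45
tcp_pos: [556.6, 318.5, 190.3]
orientation: [-0.0, 0.001, 1.0, 0.0]
contact_force: [1.2, 0.3, 0.6]
finger_gap: 59.5
```

Request:
drive_tool(delta_pos=[[-15,35,0],[0,15,0],[0,0,0]], angular=[[0,0,0],[0,0,0],[0,0,0]], hand=[90,90,90])

```text
clock: 6.7
tcp_pos: [570.2, 370.8, 188.9]
orientation: [-0.001, -0.002, 1.0, 0.0]
contact_force: [-1.0, -0.3, 0.1]
finger_gap: 59.2
```

```bash
python3 - <<'E'
from h import *
p,Rc,s=pose(); print(p)
M=cam('wrist'); im=img('wrist'); cv2.imwrite('pics/w5.png',im)
cv2.imwrite('pics/t5.png',img('top'))
for q in [(537,344,11),(547,405,11)]: print(proj('wrist',q,M))
E
```

```text
[570.22540019 370.8065636  188.91840457]
[297.04085299 179.93742442]
[366.53424789 191.40384048]
```

View pics/w5.png

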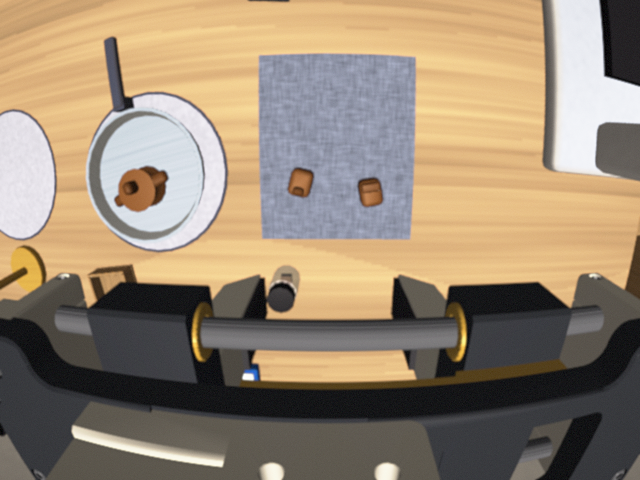

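```bash
cat > chunk.py <<'E'
from h import *
import sys
def chunks(im,M,lo=(230,40),hi=(420,245)):
    hsv=cv2.cvtColor(im,cv2.COLOR_BGR2HSV); m=((hsv[...,0]<16)&(hsv[...,1]>125)&(hsv[...,2]<190)).astype(np.uint8)
    k=np.zeros_like(m); k[lo[1]:hi[1],lo[0]:hi[0]]=1; m=cv2.morphologyEx(m*k,cv2.MORPH_CLOSE,np.ones((3,3)))
    for c in cv2.findContours(m,cv2.RETR_EXTERNAL,cv2.CHAIN_APPROX_NONE)[0]:
        if cv2.contourArea(c)<80: continue
        # rays to z=18 plane, metric min-area rect
        P=np.array([onz('wrist',p[0],18,M)[:2] for p in c],np.float32); r=cv2.minAreaRect(P)
        b=cv2.boxPoints(r); e=b[1]-b[0]
        print('chunk px',np.mean(c[:,0],0).round(),'ctr',np.round(r[0],1),'size',np.round(r[1],1),'ang of w side',round(r[2],1))
if __name__=='__main__':
    im=cv2.imread(sys.argv[1]); chunks(im,cam('wrist'))
    cv2.imwrite('pics/cc_'+sys.argv[1].split('/')[-1],cv2.resize(im[150:220,270:400],(780,420),interpolation=cv2.INTER_CUBIC))
E
python3 chunk.py pics/w5.png
```

```text
chunk px [370. 192.] ctr [546.5 403.9] size [22.9 18.1] ang of w side 11.2
chunk px [300. 182.] ctr [538.1 343.7] size [17.7 22.2] ang of w side 75.4
```

View pics/cc_w5.png

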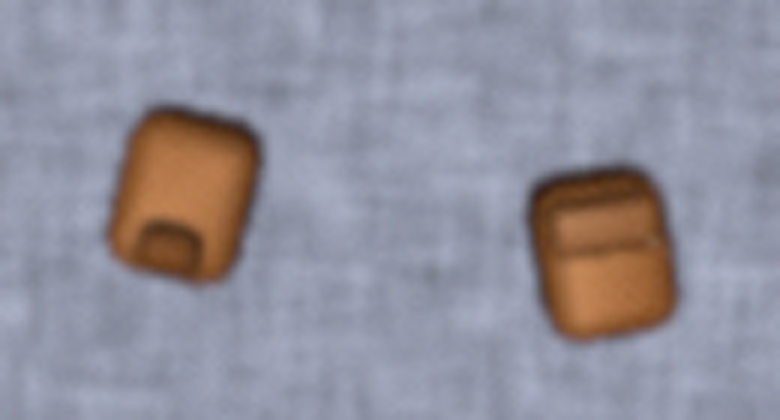

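```bash
python3 - <<'E'
from h import *
plan([538,343.7,60],down(np.radians(75.4)))
E
```

```text
t 6.8 tcp [570.2 367.5 189.6] dist [ -32.2  -23.8 -129.6] n 4 ang/row [-0.0003, -0.0003, 0.064] f [ 0.4 -0.6  0.2] gap 59.2
[[8.0, -5.9, 32.4], [7.6, -6.4, 32.4], [7.2, -6.9, 32.4], [6.8, -7.4, 32.4]]
```

Request:
drive_tool(delta_pos=[[8,-6,32.4],[7.6,-6.4,32.4],[7.2,-7,32.4],[7,-7.4,32.4],[0,0,0]], angular=[[0,0,0.064],[0,0,0.064],[0,0,0.064],[0,0,0.064],[0,0,0]], hand=[90,90,90,90,90])

```text
clock: 7.22
tcp_pos: [533.2, 339.3, 54.8]
orientation: [-0.006, 0.13, 0.992, -0.004]
contact_force: [-1.3, -0.9, -0.9]
finger_gap: 59.1
```

Request:
drive_tool(delta_pos=[[0,0,0],[0,0,0]], angular=[[0,0,0],[0,0,0]], hand=[90,90])

```text
clock: 7.38
tcp_pos: [540.2, 343.7, 63.3]
orientation: [0.002, 0.127, 0.992, 0.001]
contact_force: [-0.3, 0.1, 1.0]
finger_gap: 59.8
```

```bash
python3 - <<'E'
from h import *
plan([538,343.7,18],down(np.radians(75.4)))
M=cam('wrist'); im=img('wrist'); cv2.imwrite('pics/w6.png',im); print(proj('wrist',(538,343.7,18),M))
E
```

```text
t 7.38 tcp [540.2 343.7  63.3] dist [ -2.2  -0.  -45.3] n 2 ang/row [0.0013, 0.0015, -0.0001] f [-0.3  0.1  1. ] gap 59.8
[[1.1, -0.3, 22.7], [1.1, -0.3, 22.7]]
[326.16659163 268.1190313 ]
```

View pics/w6.png

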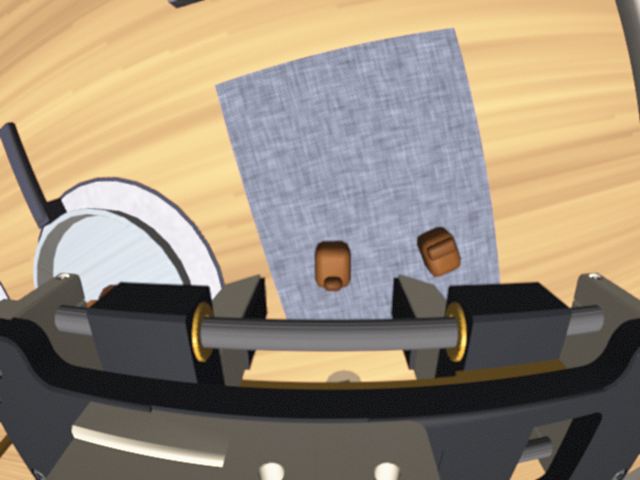

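Request:
drive_tool(delta_pos=[[1,1,0],[0,0,0],[0,0,15],[0,0,15],[0,0,15]], angular=[[0,0,0],[0,0,0],[0,0,0],[0,0,0],[0,0,0]], hand=[144,144,144,144,144])

```text
clock: 7.85
tcp_pos: [538.5, 345.5, 16.8]
orientation: [0.001, 0.127, 0.992, 0.001]
contact_force: [0.2, -0.8, -0.7]
finger_gap: 40.2
```

Request:
drive_tool(delta_pos=[[0,0,0],[0,0,0],[0,0,0],[0,0,0],[0,0,0]], angular=[[0,0,0],[0,0,0],[0,0,0],[0,0,0],[0,0,0]], hand=[144,200,255,255,255])

```text
clock: 8.27
tcp_pos: [538.0, 345.1, 16.6]
orientation: [0.001, 0.128, 0.992, 0.0]
contact_force: [-0.2, 0.5, 1.5]
finger_gap: 19.4
```

Request:
drive_tool(delta_pos=[[0,0,0],[0,0,0],[0,0,0]], angular=[[0,0,0],[0,0,0],[0,0,0]], hand=[255,255,255])

```text
clock: 8.52
tcp_pos: [538.0, 345.1, 16.6]
orientation: [0.0, 0.128, 0.992, 0.0]
contact_force: [-0.7, 0.4, 5.6]
finger_gap: 19.5
```

Request:
drive_tool(delta_pos=[[0,0,-20],[0,0,-38],[0,0,-38],[0,0,-38],[0,0,-38]], angular=[[0,0,0],[0,0,0],[0,0,0],[0,0,0],[0,0,0]], hand=[255,255,255,255,255])

```text
clock: 8.93
tcp_pos: [537.2, 344.6, 189.2]
orientation: [-0.0, 0.128, 0.992, -0.0]
contact_force: [0.9, -0.3, 0.1]
finger_gap: 19.9
```

```bash
python3 dish.py t6 375 450; python3 - <<'E'
from h import *
plan([540,-200,190],down(np.radians(75.4)))
im=img('wrist'); cv2.imwrite('pics/w7.png',im)
E
```

```text
floor px 409.6339416503906 242.23672485351562 24.252439498901367 xy [ 522.2 -201.     4. ]
t 8.98 tcp [540.3 346.2 198.3] dist [-3.000e-01 -5.462e+02 -8.300e+00] n 14 ang/row [0.0006, 0.0007, -0.0001] f [2.  1.8 6.3] gap 19.9
[[-9.8, -37.8, 0.4], [-9.8, -37.8, 0.4], [-9.8, -37.8, 0.4], [-9.8, -37.8, 0.4], [-9.8, -37.8, 0.4]]
[[-9.8, -37.8, 0.5], [-9.8, -37.8, 0.5], [-9.8, -37.8, 0.5], [-9.8, -37.8, 0.5], [-9.8, -37.8, 0.5]]
[[-9.8, -37.8, 0.5], [-9.8, -37.8, 0.5], [-9.8, -37.8, 0.6], [-9.8, -37.8, 0.6]]
```

View pics/w7.png

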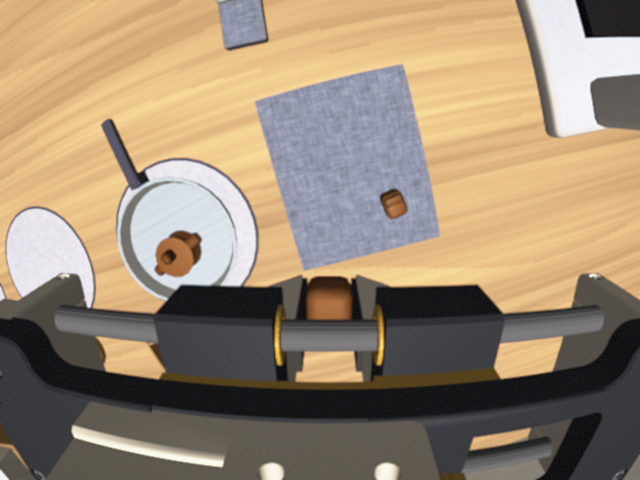

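Request:
drive_tool(delta_pos=[[-6,-20,0],[-9.8,-37.8,0],[-9.8,-37.8,0],[-9.8,-37.8,0],[-9.8,-37.8,0]], angular=[[0,0,0],[0,0,0],[0,0,0],[0,0,0],[0,0,0]], hand=[255,255,255,255,255])

```text
clock: 9.45
tcp_pos: [537.1, 166.1, 186.8]
orientation: [-0.001, 0.127, 0.992, -0.0]
contact_force: [0.2, 0.6, -0.0]
finger_gap: 20.2
```

Request:
drive_tool(delta_pos=[[-9.8,-37.8,0],[-9.8,-37.8,0],[-9.8,-37.8,0],[-9.8,-37.8,0],[-9.8,-37.8,0]], angular=[[0,0,0],[0,0,0],[0,0,0],[0,0,0],[0,0,0]], hand=[255,255,255,255,255])

```text
clock: 9.87
tcp_pos: [536.7, -29.3, 187.0]
orientation: [-0.001, 0.128, 0.992, 0.0]
contact_force: [2.2, -0.7, 0.4]
finger_gap: 20.2
```

Request:
drive_tool(delta_pos=[[-9.8,-37.8,0],[-9.8,-37.8,0],[-9.8,-37.8,0],[-9.8,-37.8,0],[-5,-20,0]], angular=[[0,0,0],[0,0,0],[0,0,0],[0,0,0],[0,0,0]], hand=[255,255,255,255,255])

```text
clock: 10.28
tcp_pos: [536.2, -208.4, 186.8]
orientation: [-0.0, 0.129, 0.992, -0.0]
contact_force: [0.3, 0.3, -0.8]
finger_gap: 20.3
```

```bash
python3 - <<'E'
from h import *
im=img('wrist'); cv2.imwrite('pics/w8.png',im)
plan([543,-200.5,70],down(np.radians(75.4)))
E
```

```text
t 10.33 tcp [ 536.2 -210.7  186.6] dist [   6.8   10.2 -116.6] n 3 ang/row [-0.0007, -0.0001, -0.0018] f [-0.3 -3.1 -0.2] gap 19.5
[[-1.3, 3.9, 38.9], [-1.3, 3.9, 38.9], [-1.3, 3.9, 38.9]]
```

View pics/w8.png

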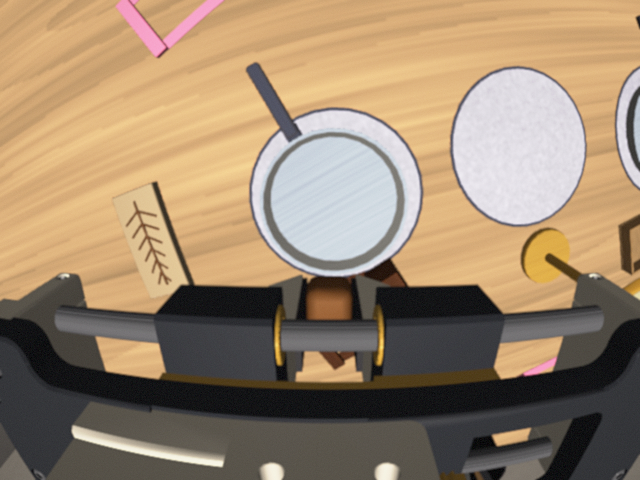

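Request:
drive_tool(delta_pos=[[-1.3,4,38.8],[-1.3,4,38.8],[-1.3,4,38.8],[0,0,0],[0,0,0]], angular=[[0,0,0],[0,0,0],[0,0,0],[0,0,0],[0,0,0]], hand=[255,255,255,255,255])

```text
clock: 10.75
tcp_pos: [542.4, -192.7, 69.6]
orientation: [-0.003, 0.127, 0.992, 0.001]
contact_force: [0.5, 0.0, 0.6]
finger_gap: 19.5
```

```bash
python3 - <<'E'
from h import *
im=img('wrist'); cv2.imwrite('pics/w9.png',im)
plan([543,-200.5,22],down(np.radians(75.4)))
E
```

```text
t 10.8 tcp [ 544.  -193.6   71.9] dist [ -1.   -6.9 -49.9] n 2 ang/row [0.0001, -0.0002, -0.0003] f [ 0.2 -0.7  0. ] gap 19.8
[[-0.4, -3.5, 25.0], [-0.4, -3.5, 25.0]]
```

View pics/w9.png

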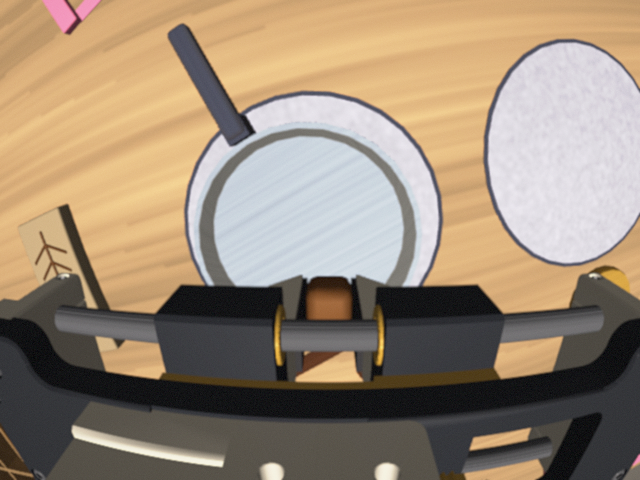

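Request:
drive_tool(delta_pos=[[0,-3.5,20],[0,-3.5,20],[0,0,10],[0,0,0],[0,0,0]], angular=[[0,0,0],[0,0,0],[0,0,0],[0,0,0],[0,0,0]], hand=[255,255,255,255,255])

```text
clock: 11.22
tcp_pos: [542.9, -200.8, 23.0]
orientation: [0.001, 0.128, 0.992, -0.0]
contact_force: [-0.1, -0.6, -0.2]
finger_gap: 20.0
```

Request:
drive_tool(delta_pos=[[0,0,0],[0,0,0],[0,0,0]], angular=[[0,0,0],[0,0,0],[0,0,0]], hand=[190,170,165])

```text
clock: 11.47
tcp_pos: [542.8, -200.6, 22.7]
orientation: [0.001, 0.127, 0.992, -0.0]
contact_force: [-0.1, -0.2, -1.0]
finger_gap: 30.7
```

Request:
drive_tool(delta_pos=[[0,0,0],[0,0,-15],[0,0,-40],[0,0,-40],[0,0,-40]], angular=[[0,0,0],[0,0,0],[0,0,0],[0,0,0],[0,0,0]], hand=[165,165,165,165,165])

```text
clock: 11.88
tcp_pos: [541.6, -200.2, 157.9]
orientation: [-0.001, 0.128, 0.992, 0.0]
contact_force: [1.7, -1.0, -0.4]
finger_gap: 32.6
```

```bash
python3 dish.py t7 375 450; python3 - <<'E'
from h import *
im=img('wrist'); cv2.imwrite('pics/w10.png',im)
plan([545,404,190],down(np.radians(101.2)))
E
```

```text
floor px 400.27227783203125 250.34323120117188 17.058643341064453 xy [ 504.2 -179.     4. ]
t 11.98 tcp [ 545.4 -202.   163.8] dist [-4.00e-01  6.06e+02  2.62e+01] n 15 ang/row [-0.0004, 0.0008, -0.0301] f [-0.  -0.7  0.3] gap 31.9
[[10.2, 39.1, -2.0], [9.0, 39.4, -2.0], [7.9, 39.6, -2.0], [6.7, 39.8, -1.9], [5.5, 40.0, -1.9]]
[[4.3, 40.2, -1.9], [3.0, 40.3, -1.9], [1.8, 40.4, -1.9], [0.6, 40.4, -1.8], [-0.6, 40.4, -1.8]]
[[-1.8, 40.4, -1.8], [-3.0, 40.3, -1.8], [-4.2, 40.2, -1.8], [-5.4, 40.0, -1.8], [-6.6, 39.9, -1.8]]
```

View pics/w10.png

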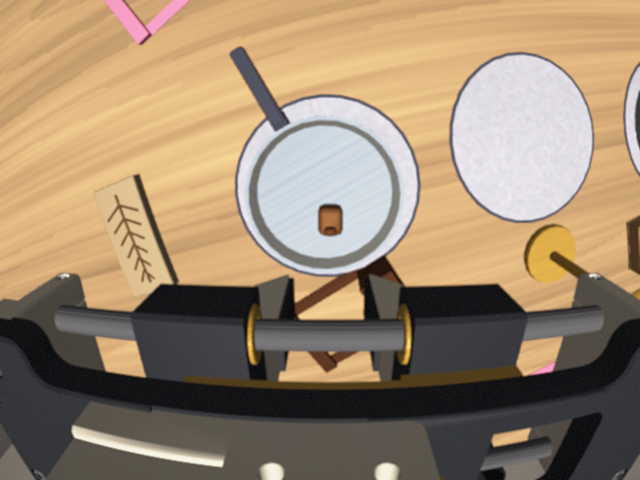

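View pics/t7.png

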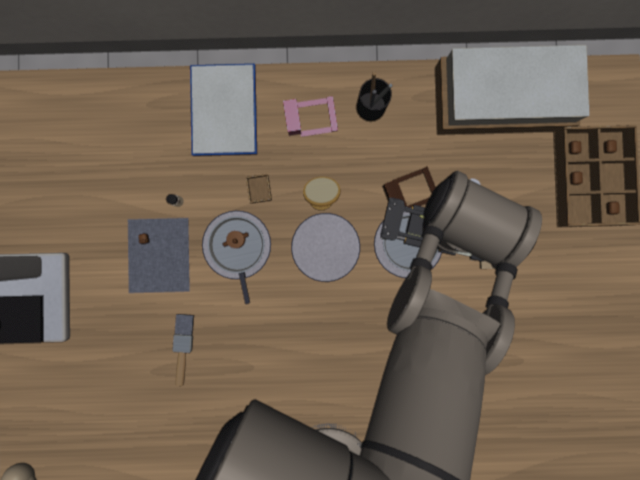

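Request:
drive_tool(delta_pos=[[10,20,-15],[9,38,-15],[8,39.6,0],[6.7,39.8,0],[5.5,40,0]], angular=[[0,0,-0.03],[0,0,-0.03],[0,0,-0.03],[0,0,-0.03],[0,0,-0.03]], hand=[144,144,144,144,144])

```text
clock: 12.4
tcp_pos: [536.5, -16.9, 186.4]
orientation: [0.0, 0.053, 0.999, 0.0]
contact_force: [0.8, -0.5, 0.1]
finger_gap: 39.9
```

Request:
drive_tool(delta_pos=[[4.3,40,0],[3,40,0],[1.8,40,0],[0.6,40,0],[-0.6,40,0]], angular=[[0,0,-0.03],[0,0,-0.03],[0,0,-0.03],[0,0,-0.03],[0,0,-0.03]], hand=[144,144,144,144,144])

```text
clock: 12.82
tcp_pos: [536.5, 183.9, 186.1]
orientation: [-0.0, -0.023, 1.0, -0.0]
contact_force: [1.8, 0.0, 0.2]
finger_gap: 39.8
```

Request:
drive_tool(delta_pos=[[-10,40,0],[-10,40,0],[-10,40,0],[-5,40,0],[-5,30,0]], angular=[[0,0,-0.03],[0,0,-0.03],[0,0,-0.03],[0,0,-0.03],[0,0,-0.03]], hand=[144,144,144,144,144])

```text
clock: 13.23
tcp_pos: [556.9, 377.7, 185.5]
orientation: [-0.0, -0.098, 0.995, 0.0]
contact_force: [-0.0, -0.7, 0.4]
finger_gap: 39.8
```

```bash
python3 - <<'E'
from h import *
from chunk import chunks
p,Rc,s=pose(); M=cam('wrist'); im=img('wrist'); cv2.imwrite('pics/w11.png',im)
chunks(im,M,(200,20),(450,260))
plan([546.5,404,60],down(np.radians(101.2)))
E
```

```text
chunk px [364. 214.] ctr [545.8 407.5] size [22.3 17.4] ang of w side 12.1
t 13.28 tcp [555.9 382.3 185.2] dist [  -9.4   21.7 -125.2] n 4 ang/row [0.0008, 0.0, 0.0017] f [-3.   0.4  0. ] gap 40.2
[[1.2, 5.7, 31.3], [1.2, 5.7, 31.3], [1.2, 5.7, 31.3], [1.2, 5.7, 31.3]]
```

View pics/w11.png

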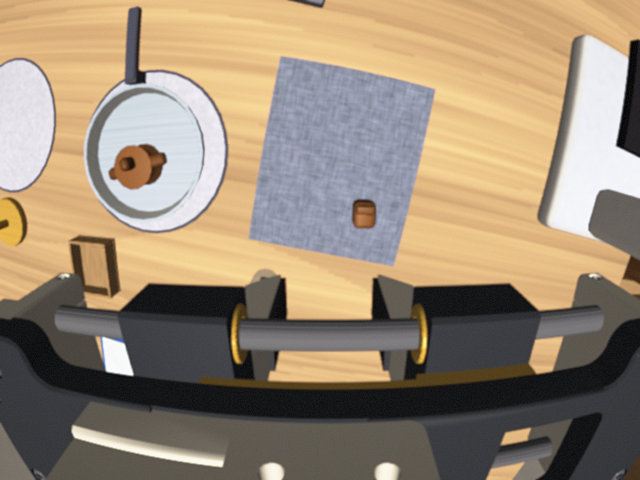

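Request:
drive_tool(delta_pos=[[1.2,5.5,31],[1.2,5.5,31],[1.2,5.5,31],[1.2,5.5,31],[0,0,0]], angular=[[0,0,0],[0,0,0],[0,0,0],[0,0,0],[0,0,0]], hand=[144,144,144,144,144])

```text
clock: 13.7
tcp_pos: [544.4, 393.6, 54.8]
orientation: [-0.006, -0.097, 0.995, -0.002]
contact_force: [-1.8, -1.1, -1.0]
finger_gap: 39.9
```

Request:
drive_tool(delta_pos=[[0,0,0],[0,0,0],[0,0,0]], angular=[[0,0,0],[0,0,0],[0,0,0]], hand=[144,144,144])

```text
clock: 13.95
tcp_pos: [550.4, 395.4, 65.1]
orientation: [0.002, -0.097, 0.995, 0.001]
contact_force: [0.2, 0.9, 1.2]
finger_gap: 39.9
```

```bash
python3 - <<'E'
from h import *
from chunk import chunks
p,Rc,s=pose(); M=cam('wrist'); im=img('wrist'); cv2.imwrite('pics/w12.png',im)
chunks(im,M,(250,100),(400,290))
plan([546,405,17.5],down(np.radians(101.2)))
E
```

```text
chunk px [350. 265.] ctr [545.2 407.5] size [25.4 18.2] ang of w side 11.0
t 14.0 tcp [550.3 395.4  65.1] dist [ -4.3   9.6 -47.6] n 2 ang/row [0.0007, 0.0022, -0.0009] f [ 0.3 -0.4  0.3] gap 40.3
[[1.3, 5.1, 23.8], [1.2, 5.1, 23.8]]
```

View pics/w12.png

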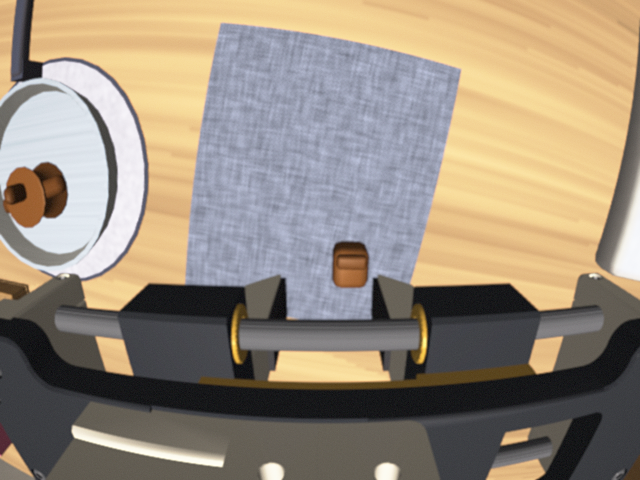

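Request:
drive_tool(delta_pos=[[2,11,0],[0,0,0],[0,0,16],[0,0,16],[0,0,15]], angular=[[0,0,0],[0,0,0],[0,0,0],[0,0,0],[0,0,0]], hand=[144,144,144,144,144])

```text
clock: 14.42
tcp_pos: [544.8, 406.2, 15.7]
orientation: [0.001, -0.097, 0.995, 0.0]
contact_force: [-0.7, -0.9, 0.2]
finger_gap: 39.9
```

Request:
drive_tool(delta_pos=[[0,0,0],[0,0,0],[0,0,0],[0,0,0],[0,0,0]], angular=[[0,0,0],[0,0,0],[0,0,0],[0,0,0],[0,0,0]], hand=[144,200,255,255,255])

```text
clock: 14.83
tcp_pos: [544.8, 405.7, 15.8]
orientation: [0.0, -0.097, 0.995, 0.0]
contact_force: [-0.8, -0.5, -0.0]
finger_gap: 19.4
```

Request:
drive_tool(delta_pos=[[0,0,0],[0,0,0],[0,0,0]], angular=[[0,0,0],[0,0,0],[0,0,0]], hand=[255,255,255])

```text
clock: 15.08
tcp_pos: [544.8, 405.7, 15.8]
orientation: [0.0, -0.097, 0.995, 0.0]
contact_force: [-1.5, 0.7, 2.6]
finger_gap: 19.8
```

Request:
drive_tool(delta_pos=[[0,0,-20],[0,0,-38],[0,0,-38],[0,0,-38],[0,0,-38]], angular=[[0,0,0],[0,0,0],[0,0,0],[0,0,0],[0,0,0]], hand=[255,255,255,255,255])

```text
clock: 15.5
tcp_pos: [544.4, 405.2, 188.9]
orientation: [-0.0, -0.097, 0.995, -0.0]
contact_force: [0.7, 0.3, 0.3]
finger_gap: 19.6
```

```bash
python3 - <<'E'
from h import *
im=img('wrist'); cv2.imwrite('pics/w13.png',im)
plan([502,-200.5,190],down(np.radians(90)))
E
```

```text
t 15.55 tcp [547.3 407.  198.5] dist [ -45.3 -607.5   -8.5] n 15 ang/row [0.0004, 0.0008, 0.0129] f [1.4 1.2 6.5] gap 19.6
[[10.8, -39.2, 0.3], [10.3, -39.3, 0.3], [9.8, -39.4, 0.3], [9.3, -39.5, 0.3], [8.7, -39.7, 0.4]]
[[8.2, -39.8, 0.4], [7.7, -39.9, 0.4], [7.2, -40.0, 0.4], [6.7, -40.1, 0.4], [6.2, -40.1, 0.5]]
[[5.6, -40.2, 0.5], [5.1, -40.3, 0.5], [4.6, -40.4, 0.5], [4.1, -40.4, 0.5], [3.5, -40.5, 0.6]]
```

View pics/w13.png

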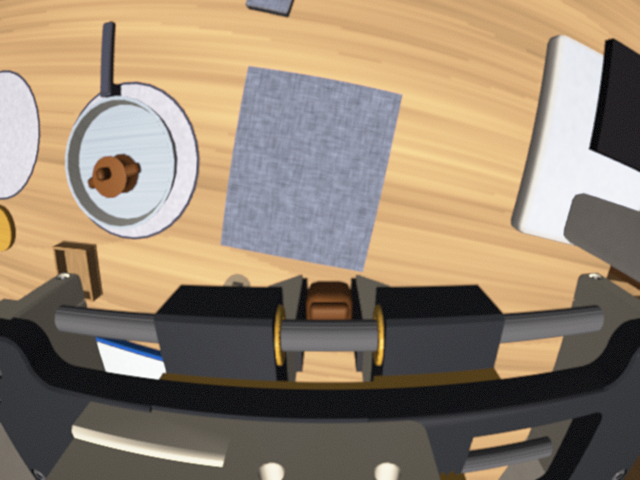

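The mat is now empty and the second fragment is held. I'll carry it to the dish.

Request:
drive_tool(delta_pos=[[8,-25,0],[10.3,-39,0],[9.8,-39.4,0],[9.3,-39.5,0],[8.7,-39.7,0]], angular=[[0,0,0.013],[0,0,0.013],[0,0,0.013],[0,0,0.013],[0,0,0.013]], hand=[255,255,255,255,255])

```text
clock: 15.97
tcp_pos: [528.7, 216.1, 187.1]
orientation: [-0.0, -0.064, 0.998, -0.0]
contact_force: [0.7, -0.3, 0.2]
finger_gap: 19.7
```

Request:
drive_tool(delta_pos=[[8.2,-39.8,0],[7.7,-40,0],[7.2,-40,0],[6.7,-40,0],[6.2,-40,0]], angular=[[0,0,0.013],[0,0,0.013],[0,0,0.013],[0,0,0.013],[0,0,0.013]], hand=[255,255,255,255,255])

```text
clock: 16.38
tcp_pos: [513.6, 13.4, 187.2]
orientation: [0.0, -0.032, 0.999, -0.0]
contact_force: [0.7, -0.7, -0.8]
finger_gap: 19.9
```

Request:
drive_tool(delta_pos=[[5.6,-40,0],[5.1,-40,0],[4.6,-40,0],[4,-40,0],[3.5,-40,0]], angular=[[0,0,0.013],[0,0,0.013],[0,0,0.013],[0,0,0.013],[0,0,0.013]], hand=[255,255,255,255,255])

```text
clock: 16.8
tcp_pos: [498.4, -187.5, 187.2]
orientation: [0.0, 0.001, 1.0, -0.0]
contact_force: [1.0, 0.1, -0.0]
finger_gap: 19.8
```

Request:
drive_tool(delta_pos=[[0,-15,0],[0,0,0],[0,0,0]], angular=[[0,0,0],[0,0,0],[0,0,0]], hand=[255,255,255])

```text
clock: 17.05
tcp_pos: [498.7, -200.7, 186.9]
orientation: [-0.0, 0.001, 1.0, 0.0]
contact_force: [-0.2, 0.4, 0.3]
finger_gap: 19.7
```

```bash
python3 - <<'E'
from h import *
im=img('wrist'); cv2.imwrite('pics/w14.png',im)
plan([502,-200.5,70],down(np.radians(90)))
E
```

```text
t 17.1 tcp [ 498.8 -199.7  187. ] dist [   3.2   -0.8 -117. ] n 3 ang/row [0.0004, -0.0002, -0.0004] f [0.6 0.5 0. ] gap 19.8
[[-1.1, -0.3, 39.0], [-1.1, -0.3, 39.0], [-1.1, -0.3, 39.0]]
```

View pics/w14.png

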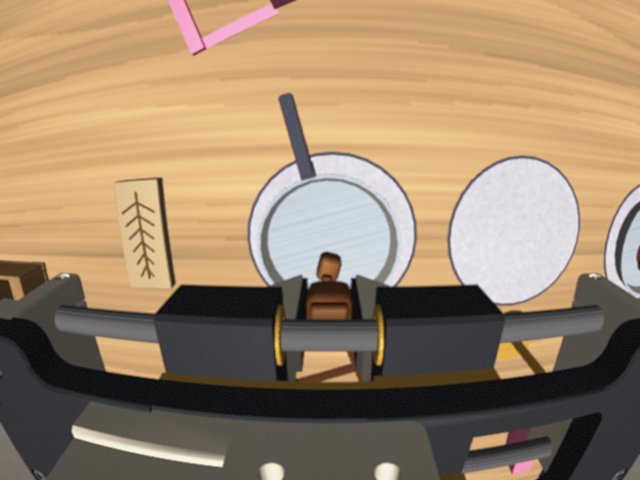

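Request:
drive_tool(delta_pos=[[-1,0,38],[-1,0,38],[-1,0,38],[0,0,0],[0,0,0]], angular=[[0,0,0],[0,0,0],[0,0,0],[0,0,0],[0,0,0]], hand=[255,255,255,255,255])

```text
clock: 17.52
tcp_pos: [501.3, -198.4, 72.4]
orientation: [-0.002, -0.001, 1.0, 0.001]
contact_force: [0.8, 0.5, 0.4]
finger_gap: 19.7
```

```bash
python3 - <<'E'
from h import *
im=img('wrist'); cv2.imwrite('pics/w15.png',im)
plan([502,-200.5,21.5],down(np.radians(90)))
E
```

```text
t 17.57 tcp [ 502.7 -199.5   74.4] dist [ -0.7  -1.  -52.9] n 2 ang/row [0.0001, 0.0001, 0.0004] f [ 0.8 -0.5  0.4] gap 19.9
[[0.3, -0.5, 26.4], [0.3, -0.5, 26.4]]
```

View pics/w15.png

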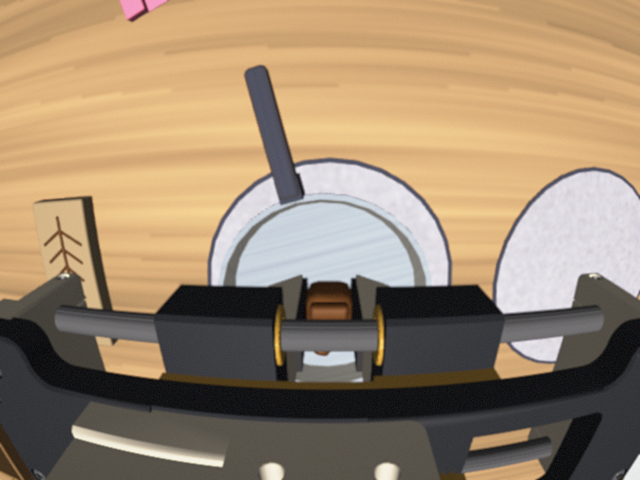

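Request:
drive_tool(delta_pos=[[0,0,20],[0,0,20],[0,0,12],[0,0,0],[0,0,0]], angular=[[0,0,0],[0,0,0],[0,0,0],[0,0,0],[0,0,0]], hand=[255,255,255,255,255])

```text
clock: 17.98
tcp_pos: [503.3, -200.8, 23.5]
orientation: [0.001, 0.0, 1.0, -0.001]
contact_force: [0.0, 0.0, -0.9]
finger_gap: 19.6
```

Request:
drive_tool(delta_pos=[[0,0,0],[0,0,0],[0,0,0]], angular=[[0,0,0],[0,0,0],[0,0,0]], hand=[190,170,165])

```text
clock: 18.23
tcp_pos: [502.9, -200.9, 22.8]
orientation: [0.001, 0.0, 1.0, -0.001]
contact_force: [-0.7, 0.8, 0.2]
finger_gap: 30.7
```

Request:
drive_tool(delta_pos=[[0,0,0],[0,0,-15],[0,0,-40],[0,0,-40],[0,0,-40]], angular=[[0,0,0],[0,0,0],[0,0,0],[0,0,0],[0,0,0]], hand=[165,165,165,165,165])

```text
clock: 18.65
tcp_pos: [501.5, -200.2, 157.9]
orientation: [-0.0, 0.001, 1.0, 0.0]
contact_force: [2.2, -1.1, -0.6]
finger_gap: 32.9
```

```bash
python3 - <<'E'
from h import *
im=img('wrist'); cv2.imwrite('pics/w16.png',im); cv2.imwrite('pics/s16.png',img('side')); cv2.imwrite('pics/t16.png',img('top'))
h=np.array([67.8,17.4]);e=h/np.linalg.norm(h)
g=np.array([392.7,-233.7])+26*e; print('grip',g, 'ang',np.degrees(np.arctan2(e[1],e[0]))+90)
plan([g[0],g[1],100],down(np.arctan2(e[1],e[0])+np.pi/2))
E
```

```text
grip [ 417.88388508 -227.23687905] ang 104.39359296849051
t 18.8 tcp [ 503.7 -201.4  160. ] dist [-85.8 -25.8 -60. ] n 3 ang/row [-0.0016, 0.0021, -0.084] f [ 0.2  0.4 -0.8] gap 32.3
[[28.7, -8.5, 19.8], [29.3, -6.1, 19.9], [29.7, -3.7, 20.0]]
```

View pics/w16.png

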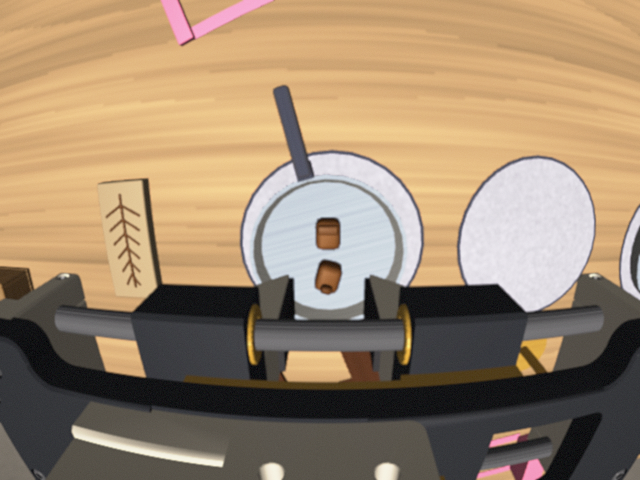

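View pics/s16.png

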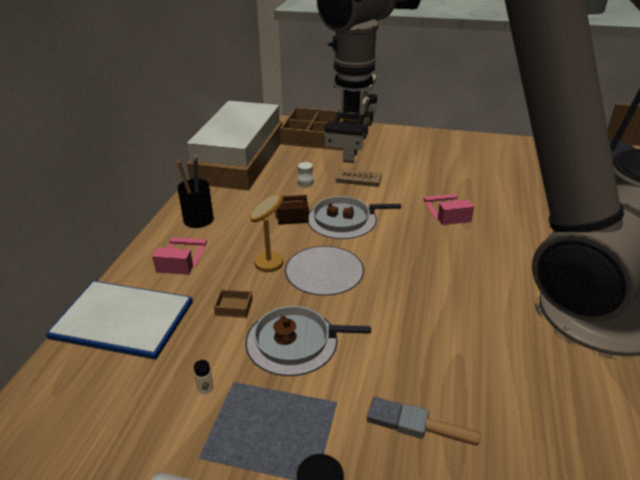

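Both fragments are in the dish, at (327,234) and (328,276) in the wrist view, and the mat is clear. Next is dish_empty's handle.

Request:
drive_tool(delta_pos=[[28.7,-8.5,19.8],[29.3,-6,20],[29.7,-3.7,20],[0,0,0],[0,0,0]], angular=[[0,0,-0.084],[0,0,-0.084],[0,0,-0.084],[0,0,0],[0,0,0]], hand=[120,90,90,90,90])

```text
clock: 19.22
tcp_pos: [413.9, -225.3, 94.8]
orientation: [-0.002, -0.124, 0.992, 0.002]
contact_force: [0.7, -0.2, -0.8]
finger_gap: 57.9
```

```bash
python3 - <<'E'
from h import *
h=np.array([67.8,17.4]);e=h/np.linalg.norm(h); g=np.array([392.7,-233.7])+26*e
M=cam('wrist'); plan([g[0],g[1],24],down(np.arctan2(e[1],e[0])+np.pi/2)); im=img('wrist')
for p in [(460.5,-216.3,34),(392.7,-233.7,34)]:
    u=proj('wrist',p,M); print(u); cv2.circle(im,tuple(int(x) for x in u),3,(0,255,0),1)
cv2.imwrite('pics/w17.png',im)
E
```

```text
t 19.22 tcp [ 413.9 -225.3   94.8] dist [  4.   -1.9 -70.8] n 2 ang/row [0.002, -0.0014, -0.0015] f [ 0.7 -0.2 -0.8] gap 57.9
[[-1.8, -1.5, 35.4], [-1.8, -1.5, 35.4]]
[322.88971644 331.52793025]
[321.73381251 224.54026847]
```

View pics/w17.png

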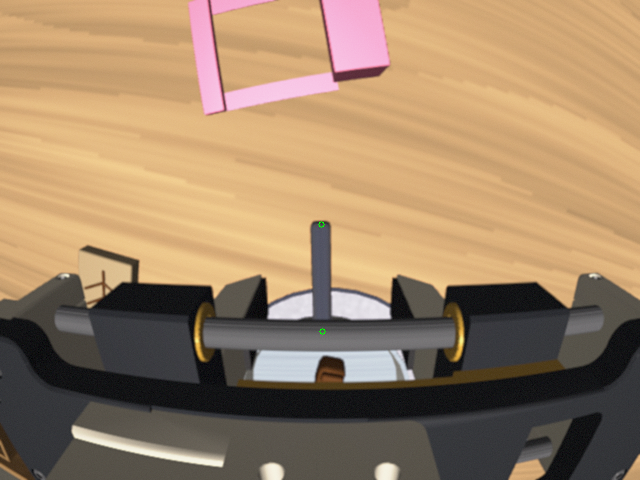

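Good. The projected handle ends match at (321,223) and (322,331). Descend and grip.

Request:
drive_tool(delta_pos=[[0,-3,23],[0,0,24],[0,0,24],[0,0,0],[0,0,0]], angular=[[0,0,0],[0,0,0],[0,0,0],[0,0,0],[0,0,0]], hand=[90,90,90,90,90])

```text
clock: 19.68
tcp_pos: [417.3, -228.5, 25.2]
orientation: [-0.0, -0.125, 0.992, 0.001]
contact_force: [0.4, -0.2, -0.3]
finger_gap: 59.4
```

Request:
drive_tool(delta_pos=[[0,0,0],[0,0,0]], angular=[[0,0,0],[0,0,0]], hand=[90,90])

```text
clock: 19.85
tcp_pos: [418.0, -229.4, 27.0]
orientation: [0.001, -0.125, 0.992, -0.001]
contact_force: [-0.0, 0.1, 0.8]
finger_gap: 59.4
```

```bash
python3 - <<'E'
from h import *
h=np.array([67.8,17.4]);e=h/np.linalg.norm(h); g=np.array([392.7,-233.7])+26*e
plan([g[0],g[1],23.5],down(np.arctan2(e[1],e[0])+np.pi/2)); cv2.imwrite('pics/w18.png',img('wrist'))
E
```

```text
t 19.85 tcp [ 418.  -229.4   27. ] dist [-0.1  2.2 -3.5] n 1 ang/row [-0.0023, 0.0019, 0.0001] f [-0.   0.1  0.8] gap 59.4
[[-0.5, 2.1, 3.5]]
```

View pics/w18.png

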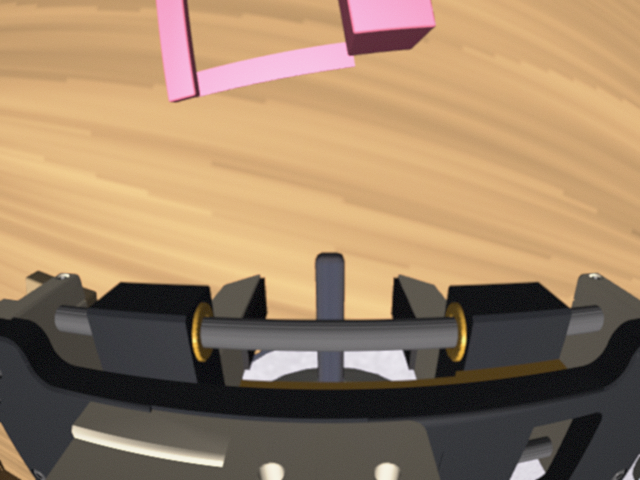

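Request:
drive_tool(delta_pos=[[0,0,3],[0,0,0],[0,0,0],[0,0,0],[0,0,0]], angular=[[0,0,0],[0,0,0],[0,0,0],[0,0,0],[0,0,0]], hand=[150,200,255,255,255])

```text
clock: 20.32
tcp_pos: [416.7, -228.9, 22.6]
orientation: [0.0, -0.125, 0.992, -0.0]
contact_force: [1.2, 0.1, -0.7]
finger_gap: 30.6
```

Request:
drive_tool(delta_pos=[[0,0,0],[0,0,0],[0,0,0],[0,0,0],[0,0,0]], angular=[[0,0,0],[0,0,0],[0,0,0],[0,0,0],[0,0,0]], hand=[255,255,255,255,255])

```text
clock: 20.73
tcp_pos: [416.7, -228.9, 22.5]
orientation: [0.0, -0.125, 0.992, 0.0]
contact_force: [0.5, 0.5, 1.1]
finger_gap: 11.7
```

Request:
drive_tool(delta_pos=[[2,0.5,0],[4,1,0],[4,1,0],[2,0.5,0],[0,0,0]], angular=[[0,0,0],[0,0,0],[0,0,0],[0,0,0],[0,0,0]], hand=[255,255,255,255,255])

```text
clock: 21.15
tcp_pos: [403.5, -228.8, 22.5]
orientation: [-0.0, -0.125, 0.992, 0.0]
contact_force: [-1.8, -0.8, 0.6]
finger_gap: 11.6
```

Request:
drive_tool(delta_pos=[[-1.2,4,0],[-2.3,8,0],[-3.5,12,0],[-3.5,12,0],[-3.5,12,0]], angular=[[0,0,0],[0,0,0],[0,0,0],[0,0,0],[0,0,0]], hand=[255,255,255,255,255])

```text
clock: 21.57
tcp_pos: [405.8, -177.4, 22.5]
orientation: [-0.0, -0.125, 0.992, 0.0]
contact_force: [0.1, -1.3, -1.2]
finger_gap: 10.9
```

```bash
python3 dish.py t19 340 450; python3 -c "
from h import *
plan([412,-34.4,23.4],down(np.radians(104.4)))"
```

```text
floor px 387.92974853515625 247.31686401367188 24.31610679626465 xy [ 511.8 -150.9    4. ]
t 21.62 tcp [ 405.4 -175.3   22.5] dist [  6.6 140.9   0.9] n 4 ang/row [0.0005, -0.0002, 0.0003] f [1.1 4.7 3. ] gap 11.6
[[-10.4, 33.7, -0.2], [-10.4, 33.7, -0.2], [-10.4, 33.7, -0.2], [-10.4, 33.7, -0.2]]
```

View pics/t19c.png

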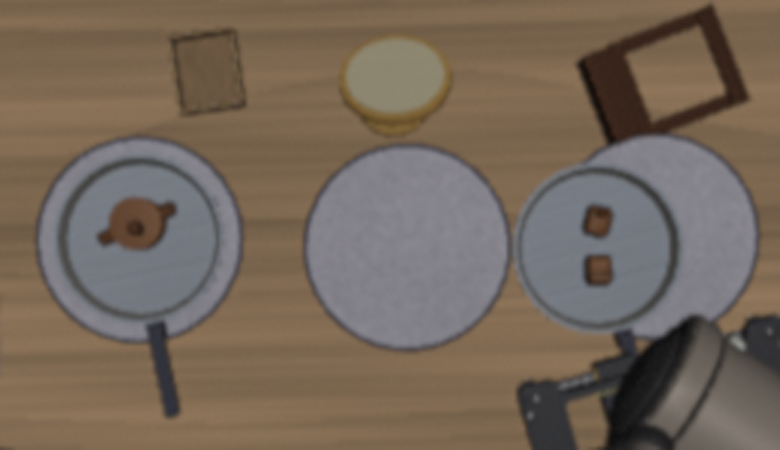

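Request:
drive_tool(delta_pos=[[-3.5,12,0],[-3.5,12,0],[-3.5,12,0],[-3.5,12,0],[-3.5,12,0]], angular=[[0,0,0],[0,0,0],[0,0,0],[0,0,0],[0,0,0]], hand=[255,255,255,255,255])

```text
clock: 22.03
tcp_pos: [407.9, -115.2, 22.5]
orientation: [-0.0, -0.125, 0.992, 0.0]
contact_force: [0.3, -1.9, -2.2]
finger_gap: 11.6
```

Request:
drive_tool(delta_pos=[[-3.5,12,0],[-3.5,12,0],[-3.5,12,0],[-3.5,12,0],[-3,9,0]], angular=[[0,0,0],[0,0,0],[0,0,0],[0,0,0],[0,0,0]], hand=[255,255,255,255,255])

```text
clock: 22.45
tcp_pos: [409.9, -55.5, 22.5]
orientation: [-0.0, -0.126, 0.992, 0.0]
contact_force: [-0.3, -1.2, 0.1]
finger_gap: 11.6
```

Request:
drive_tool(delta_pos=[[-2,6,0],[-1,3,0],[0,0,0],[0,0,0]], angular=[[0,0,0],[0,0,0],[0,0,0],[0,0,0]], hand=[255,255,255,255])

```text
clock: 22.78
tcp_pos: [411.1, -47.5, 22.5]
orientation: [0.0, -0.126, 0.992, 0.0]
contact_force: [0.1, -0.2, -2.1]
finger_gap: 11.6
```

```bash
python3 dish.py t20 290 365; python3 -c "
from h import *
plan([412,-34.4,23.4],down(np.radians(104.4)))"
```

```text
floor px 330.7503967285156 246.53436279296875 24.179466247558594 xy [516.9 -20.    4. ]
t 22.83 tcp [411.1 -47.7  22.5] dist [ 0.9 13.3  0.9] n 1 ang/row [0.0, 0.0002, 0.0] f [ 0.   1.  -0.7] gap 11.3
[[-4.2, 12.7, -0.9]]
```

View pics/t20c.png

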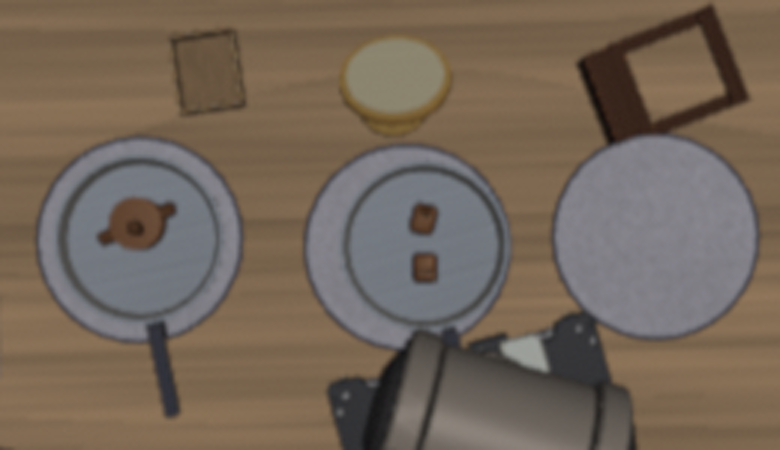

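Another 12.6 mm along +y is needed.

Request:
drive_tool(delta_pos=[[-1,3.5,0],[-1.4,5,0],[-0.9,3.7,0],[0,0,0],[0,0,0]], angular=[[0,0,0],[0,0,0],[0,0,0],[0,0,0],[0,0,0]], hand=[255,255,255,255,255])

```text
clock: 23.25
tcp_pos: [411.1, -34.7, 22.6]
orientation: [0.0, -0.125, 0.992, 0.0]
contact_force: [0.1, -0.6, -2.0]
finger_gap: 11.7
```

```bash
python3 dish.py t21 290 365
```

```text
floor px 325.3366394042969 246.59561157226562 24.199581146240234 xy [517.1  -7.6   4. ]
```

Request:
drive_tool(delta_pos=[[0,0,0],[0,0,0],[0,0,0],[0,0,0],[0,0,0]], angular=[[0,0,0],[0,0,0],[0,0,0],[0,0,0],[0,0,0]], hand=[200,140,90,60,60])

```text
clock: 23.72
tcp_pos: [411.1, -35.0, 22.6]
orientation: [0.0, -0.125, 0.992, 0.0]
contact_force: [0.1, 1.1, 0.0]
finger_gap: 40.1
```

Request:
drive_tool(delta_pos=[[0,0,-20],[0,0,-40],[0,0,-40],[0,0,-40],[0,0,0]], angular=[[0,0,0],[0,0,0],[0,0,0],[0,0,0],[0,0,0]], hand=[60,60,60,60,60])

```text
clock: 24.13
tcp_pos: [414.6, -35.9, 169.1]
orientation: [0.006, -0.125, 0.992, -0.002]
contact_force: [1.4, 0.6, 1.2]
finger_gap: 69.3
```

```bash
python3 - <<'E'
from h import *
im=img('top'); cv2.imwrite('pics/t22.png',im);cv2.imwrite('pics/t22c.png',cv2.resize(im[165:315,190:450],(780,450),interpolation=cv2.INTER_CUBIC))
plan([565,-383,200],down(np.radians(90)))
E
```

```text
t 24.18 tcp [413.3 -35.5 166.1] dist [ 151.7 -347.5   33.9] n 10 ang/row [-0.0003, 0.0008, 0.0251] f [ 0.5  0.  -0.6] gap 69.9
[[-6.1, -37.4, -3.2], [-7.0, -37.3, -3.2], [-7.9, -37.1, -3.2], [-8.9, -36.9, -3.2], [-9.8, -36.6, -3.3]]
[[-10.7, -36.4, -3.3], [-11.6, -36.1, -3.3], [-12.5, -35.8, -3.3], [-13.4, -35.5, -3.3], [-14.3, -35.1, -3.4]]
```

View pics/t22c.png

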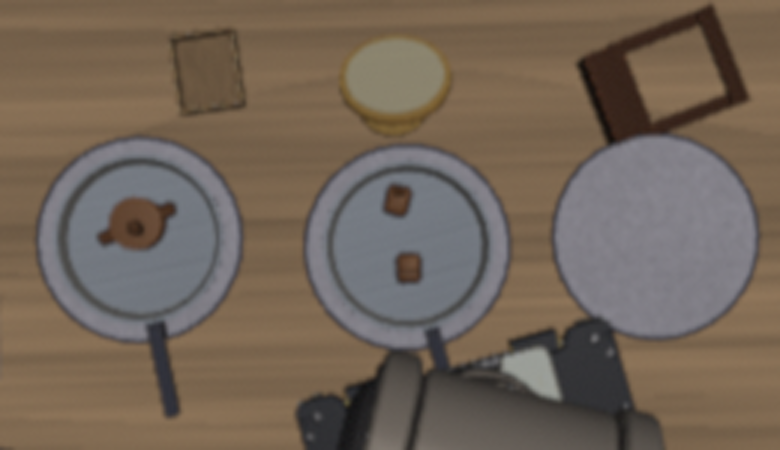

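Both dishes are centred: the second at (517.1,-7.6) against its marker at (516.7,-7.4). One fragment shifted inside the dish but is still in it. Now the slab, and a wrist view of the slab and the rest.

Request:
drive_tool(delta_pos=[[-6,-37,-4],[-7,-37,-4],[-8,-37,-4],[-9,-36,-4],[-10,-36,-4]], angular=[[0,0,0.025],[0,0,0.025],[0,0,0.025],[0,0,0.025],[0,0,0.025]], hand=[60,60,60,60,60])

```text
clock: 24.6
tcp_pos: [486.8, -207.8, 181.4]
orientation: [-0.001, -0.062, 0.998, 0.001]
contact_force: [0.4, -0.6, 0.5]
finger_gap: 70.5
```

Request:
drive_tool(delta_pos=[[-25,-30,-4],[-25,-30,-4],[-25,-25,-4],[-25,-15,-4],[-25,-10,0]], angular=[[0,0,0.025],[0,0,0.025],[0,0,0.025],[0,0,0.025],[0,0,0.025]], hand=[60,60,60,60,60])

```text
clock: 25.02
tcp_pos: [621.9, -308.5, 197.2]
orientation: [-0.001, 0.001, 1.0, 0.0]
contact_force: [0.9, -0.5, -0.0]
finger_gap: 70.4
```

Request:
drive_tool(delta_pos=[[0,0,0],[0,0,0],[0,0,0],[0,0,0]], angular=[[0,0,0],[0,0,0],[0,0,0],[0,0,0]], hand=[60,60,60,60])

```text
clock: 25.35
tcp_pos: [620.2, -305.8, 198.0]
orientation: [-0.001, -0.001, 1.0, 0.0]
contact_force: [-0.4, 0.4, -0.0]
finger_gap: 70.3
```

```bash
python3 - <<'E'
from h import *
p,Rc,s=pose(); M=cam('wrist'); im=img('wrist'); cv2.imwrite('pics/w23.png',im); print(p, Rc.as_matrix().round(3).tolist())
np.save('M23.npy',np.r_[M[1].ravel(),M[2]])
E
```

```text
[ 620.23520283 -305.80201061  198.00176493] [[-1.0, -0.002, -0.002], [-0.002, 1.0, 0.001], [0.002, 0.001, -1.0]]
```

View pics/w23.png

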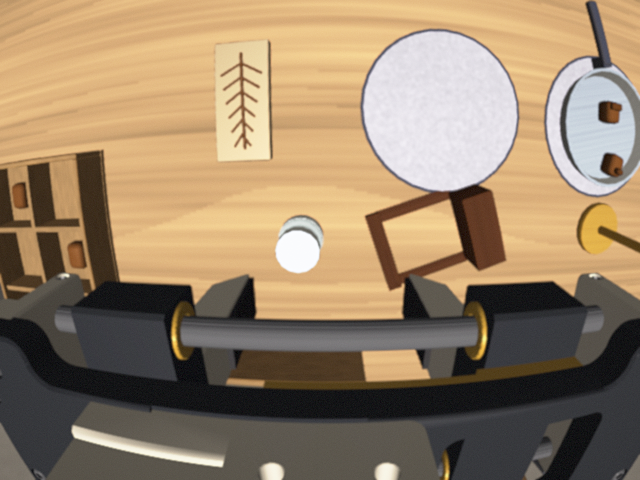

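```bash
python3 - <<'E'
import cv2
a=cv2.imread('pics/w23.png')
cv2.imwrite('pics/w23r.png',cv2.resize(a[180:300,355:515],(800,600),interpolation=cv2.INTER_CUBIC))
cv2.imwrite('pics/w23s.png',cv2.resize(a[30:170,200:290],(386,600),interpolation=cv2.INTER_CUBIC))
E
```

```text
(no output)
```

View pics/w23r.png

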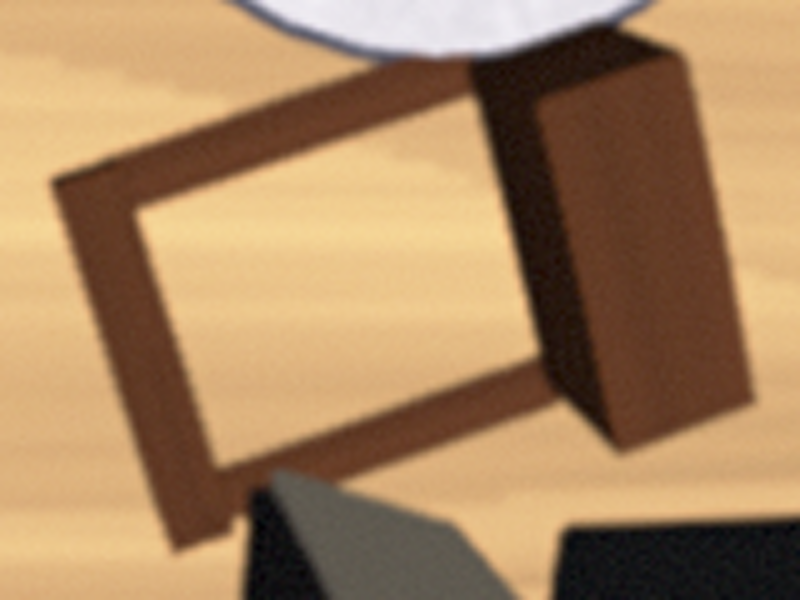

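View pics/w23s.png

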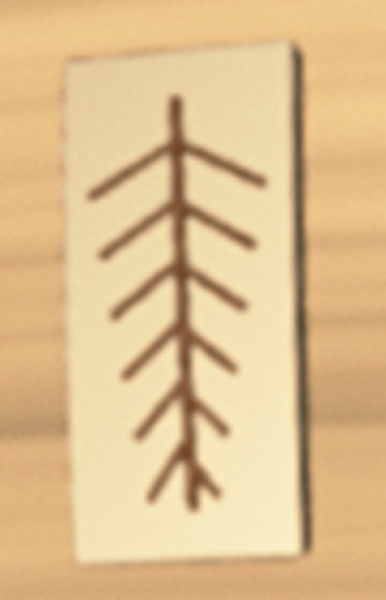

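```bash
cat > rest.py <<'E'
from h import *
m=eyes.camera_model('wrist'); v=np.load('M23.npy'); M=(m,v[:9].reshape(3,3),v[9:])
def q(u,w,z,s=5,o=(355,180)): return onz('wrist',(o[0]+u/s-.4,o[1]+w/s-.4),z,M)[:2]
S=np.array([q(u,w,8) for u,w in [(55,180),(177,550),(215,468),(137,210)]])
B=np.array([q(u,w,42) for u,w in [(540,98),(683,55),(752,403),(622,450)]])
T=np.array([q(u,w,14,4.289,(200,30)) for u,w in [(68,62),(290,43),(305,552),(77,562)]])
print('strip',S.round(1).tolist()); print('block',B.round(1).tolist()); print('slab',T.round(1).tolist())
L=lambda a,b:np.linalg.norm(a-b).round(1)
print('strip len',L(S[0],S[1]),'block',L(B[0],B[1]),L(B[1],B[2]),L(B[2],B[3]),L(B[3],B[0]),'slab',L(T[0],T[1]),L(T[1],T[2]))
d1=S[0]-S[1]; d2=B[0]-B[3]+B[1]-B[2]
for d in (d1,d2): print('x-axis angle',np.degrees(np.arctan2(d[0],-d[1])) )
cB=B.mean(0); print('block centre',cB,'strip inner mid',(S[2]+S[3])/2,'outer mid',(S[0]+S[1])/2)
print('slab ctr',T.mean(0),'ang long',np.degrees(np.arctan2(*(T[0]+T[1]-T[2]-T[3])[::-1])))
E
python3 rest.py
```

```text
strip [[621.7, -270.6], [696.8, -243.8], [679.2, -237.2], [627.3, -255.0]]
block [[598.7, -189.9], [590.3, -163.1], [655.0, -140.5], [663.7, -166.6]]
slab [[460.5, -406.5], [460.1, -359.0], [567.9, -356.3], [568.6, -405.7]]
strip len 79.7 block 28.1 68.5 27.5 69.0 slab 47.6 107.8
x-axis angle -70.34815899747457
x-axis angle -70.50113713102212
block centre [ 626.92016077 -165.03494705] strip inner mid [ 653.28616878 -246.13609004] outer mid [ 659.2127767  -257.20241634]
slab ctr [ 514.28326196 -381.86286436] ang long -179.05713399434555
```

```bash
python3 - <<'E'
from h import *
plan([513.8,-382.2,90],down(np.radians(90.5)))
E
```

```text
t 25.4 tcp [ 620.4 -305.9  198.6] dist [-106.6  -76.3 -108.6] n 5 ang/row [0.0001, -0.0001, -0.0015] f [-0.8  1.   0.3] gap 70.0
[[21.3, -15.2, 21.7], [21.3, -15.2, 21.7], [21.4, -15.2, 21.7], [21.4, -15.1, 21.7], [21.4, -15.1, 21.7]]
```

Request:
drive_tool(delta_pos=[[21.3,-15.2,21.7],[21.3,-15.2,21.7],[21.4,-15.2,21.7],[21.4,-15.2,21.7],[21.4,-15.2,21.7]], angular=[[0,0,0],[0,0,0],[0,0,0],[0,0,0],[0,0,-0.008]], hand=[0,0,0,0,0])

```text
clock: 25.82
tcp_pos: [513.0, -382.5, 90.1]
orientation: [0.0, -0.005, 1.0, -0.0]
contact_force: [0.7, -0.8, -0.5]
finger_gap: 91.2
```

Request:
drive_tool(delta_pos=[[0,0,0],[0,0,0],[0,0,0],[0,0,0]], angular=[[0,0,0],[0,0,0],[0,0,0],[0,0,0]], hand=[0,0,0,0])

```text
clock: 26.15
tcp_pos: [515.8, -382.3, 91.6]
orientation: [0.001, -0.005, 1.0, -0.001]
contact_force: [-0.3, 0.2, -0.0]
finger_gap: 91.9
```

```bash
python3 - <<'E'
from h import *
M=cam('wrist'); plan([513.8,-382.2,17],down(np.radians(90.5))); im=img('wrist')
for p in [(459,-358,14),(459,-407,14),(568,-357,14),(568,-407,14)]:
    u=proj('wrist',p,M); print(u.round(1)); cv2.circle(im,tuple(int(x) for x in u),3,(0,255,0),1)
cv2.imwrite('pics/w24.png',im)
E
```

```text
t 26.15 tcp [ 515.8 -382.3   91.6] dist [ -2.    0.1 -74.6] n 2 ang/row [-0.0009, 0.0012, 0.0007] f [-0.3  0.2 -0. ] gap 91.9
[[1.1, 0.1, 37.3], [1.0, 0.1, 37.3]]
[369.1 162.6]
[287.2 161.8]
[364.  324.7]
[291.  324.1]
```

View pics/w24.png

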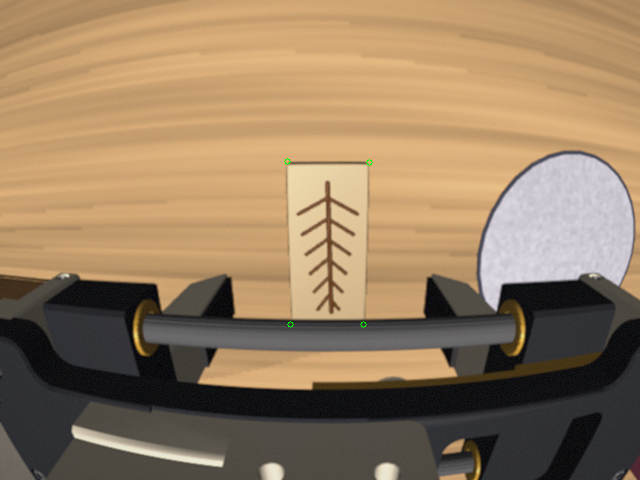

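Request:
drive_tool(delta_pos=[[2,0,24],[0,0,24],[0,0,24],[0,0,0],[0,0,0]], angular=[[0,0,0],[0,0,0],[0,0,0],[0,0,0],[0,0,0]], hand=[40,60,60,60,60])

```text
clock: 26.62
tcp_pos: [513.2, -381.8, 17.9]
orientation: [-0.0, -0.005, 1.0, 0.0]
contact_force: [0.2, 0.4, 0.4]
finger_gap: 70.4
```

Request:
drive_tool(delta_pos=[[0,0,0],[0,0,0],[0,0,0]], angular=[[0,0,0],[0,0,0],[0,0,0]], hand=[60,60,60])

```text
clock: 26.87
tcp_pos: [513.1, -382.7, 19.1]
orientation: [0.001, -0.005, 1.0, -0.001]
contact_force: [-0.3, 0.0, 0.8]
finger_gap: 70.5
```

Request:
drive_tool(delta_pos=[[0,0,2.5],[0,0,0],[0,0,0],[0,0,0],[0,0,0]], angular=[[0,0,0],[0,0,0],[0,0,0],[0,0,0],[0,0,0]], hand=[60,60,255,255,255])

```text
clock: 27.28
tcp_pos: [512.5, -382.6, 15.5]
orientation: [0.0, -0.005, 1.0, 0.0]
contact_force: [-0.3, 0.1, -0.4]
finger_gap: 54.8
```

Request:
drive_tool(delta_pos=[[0,0,0],[0,0,0],[0,0,0],[0,0,0]], angular=[[0,0,0],[0,0,0],[0,0,0],[0,0,0]], hand=[255,255,255,255])

```text
clock: 27.62
tcp_pos: [512.5, -382.6, 15.6]
orientation: [0.0, -0.005, 1.0, -0.0]
contact_force: [0.4, -0.7, -0.9]
finger_gap: 49.7
```

Request:
drive_tool(delta_pos=[[0,0,-15],[0,0,-30],[0,0,-35],[0,0,-35],[0,0,-25]], angular=[[0,0,0],[0,0,0],[0,0,0],[0,0,0],[0,0,0]], hand=[255,255,255,255,255])

```text
clock: 28.03
tcp_pos: [512.9, -382.8, 158.4]
orientation: [0.001, -0.005, 1.0, -0.001]
contact_force: [1.5, -1.2, -2.0]
finger_gap: 49.6
```

```bash
cat > place.py <<'E'
from h import *
a=np.radians(109.5); e=np.array([np.cos(a),np.sin(a),0]); O=np.array([654.5,-245.,0]); Z=np.array([0,0,1.])
def tgt(xc,zc,h,tilt=33):
    """TCP pose so that the slab's underside centre is at rest (xc,0,zc), TCP h above the underside"""
    t=np.radians(tilt); n=-np.sin(t)*e+np.cos(t)*Z; p=O+xc*e+zc*Z+h*n
    y=np.array([np.cos(a-np.pi/2),np.sin(a-np.pi/2),0]); z=-n; x=np.cross(y,z)
    return p,R.from_matrix(np.stack([x,y,z],1))
E
python3 - <<'E'
from place import *
p,Rt=tgt(54,33,16.5); print(p)
s=arm.get_state(); print(s['joint_pos'].round(2))
p0,_=tgt(51,120,16.5)
plan([590,-270,170],down(a-np.pi/2))
cv2.imwrite('pics/w25.png',img('wrist'))
E
```

```text
[ 639.47419966 -202.56844879   46.83806437]
[-0.76  0.62  1.3   0.    1.22 -2.34]
t 28.03 tcp [ 512.9 -382.8  158.4] dist [ 77.1 112.8  11.6] n 11 ang/row [-0.0, 0.0002, 0.1127] f [ 1.5 -1.2 -2. ] gap 49.6
[[-7.1, 10.2, -1.1], [-5.9, 10.9, -1.1], [-4.6, 11.5, -1.1], [-3.3, 12.0, -1.1], [-2.0, 12.3, -1.1]]
[[-0.6, 12.4, -1.1], [0.8, 12.4, -1.1], [2.2, 12.2, -1.1], [3.6, 11.9, -1.1], [4.9, 11.4, -1.1]]
[[6.2, 10.8, -1.1]]
```

View pics/w25.png

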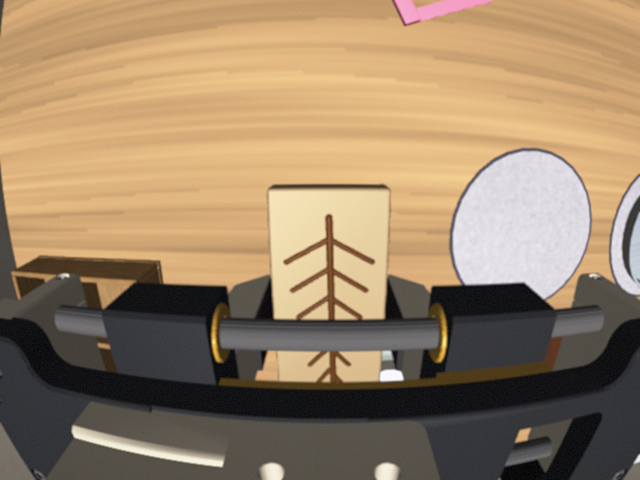

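Request:
drive_tool(delta_pos=[[-7,10,-1],[-6,11,-1],[-4.6,11.5,-1],[-3.3,12,-1],[-2,12.3,-1]], angular=[[0,0,0.1127],[0,0,0.1127],[0,0,0.1127],[0,0,0.1127],[0,0,0.1127]], hand=[255,255,255,255,255])

```text
clock: 28.5
tcp_pos: [547.5, -330.6, 159.7]
orientation: [-0.001, 0.276, 0.961, 0.0]
contact_force: [-0.4, 0.4, -1.8]
finger_gap: 49.6
```

Request:
drive_tool(delta_pos=[[-0.6,12.4,-1],[0.8,12.4,-1],[2.2,12.2,-1],[3.6,12,-1],[5,11.4,-1]], angular=[[0,0,0.1127],[0,0,0.1127],[0,0,0.1127],[0,0,0.1127],[0,0,0.1127]], hand=[255,255,255,255,255])

```text
clock: 28.92
tcp_pos: [582.6, -279.2, 164.7]
orientation: [-0.001, 0.533, 0.846, 0.0]
contact_force: [-0.4, -0.1, -3.1]
finger_gap: 49.8
```

```bash
python3 - <<'E'
from place import *
p,Rt=tgt(55,120,15.6); print(p)
s=arm.get_state(); print(s['joint_pos'].round(2))
plan(p,Rt)
E
```

```text
[ 638.97676897 -201.16374788  133.08326086]
[-0.57  0.63  1.27  0.    1.25 -1.01]
t 28.92 tcp [ 582.6 -279.2  164.7] dist [ 56.3  78.1 -31.6] n 5 ang/row [-0.0063, 0.1148, 0.0208] f [-0.4 -0.1 -3.1] gap 49.8
[[9.2, 16.9, 6.3], [8.8, 16.7, 7.5], [8.2, 16.5, 8.5], [7.5, 16.2, 9.5], [6.7, 16.0, 10.5]]
```

Request:
drive_tool(delta_pos=[[9.2,17,6.3],[8.8,16.7,7.5],[8.2,16.5,8.5],[7.5,16.2,9.5],[6.7,16,10.5]], angular=[[-0.006,0.115,0.021],[-0.006,0.115,0.021],[-0.006,0.115,0.021],[-0.006,0.115,0.021],[-0.006,0.115,0.021]], hand=[255,255,255,255,255])

```text
clock: 29.33
tcp_pos: [639.2, -201.1, 133.8]
orientation: [-0.234, 0.551, 0.784, 0.164]
contact_force: [1.3, -0.2, -1.9]
finger_gap: 49.4
```

Request:
drive_tool(delta_pos=[[0,0,0],[0,0,0],[0,0,0],[0,0,0]], angular=[[0,0,0],[0,0,0],[0,0,0],[0,0,0]], hand=[255,255,255,255])

```text
clock: 29.67
tcp_pos: [638.7, -201.9, 136.0]
orientation: [-0.23, 0.552, 0.785, 0.162]
contact_force: [0.6, 0.0, -0.7]
finger_gap: 49.3
```

```bash
python3 - <<'E'
from place import *
s=arm.get_state(); print(s['joint_pos'].round(2))
p,Rt=tgt(55,60,15.6); plan(p,Rt)
cv2.imwrite('pics/w26.png',img('wrist')); cv2.imwrite('pics/s26.png',img('side'))
E
```

```text
[-0.57  0.96  0.81  0.35  1.82 -0.91]
t 29.67 tcp [ 638.7 -201.9  136. ] dist [  0.3   0.8 -62.9] n 2 ang/row [-0.001, 0.0023, 0.0024] f [ 0.6  0.  -0.7] gap 49.3
[[-16.7, 0.2, 26.6], [-16.8, 0.2, 26.6]]
```

View pics/w26.png

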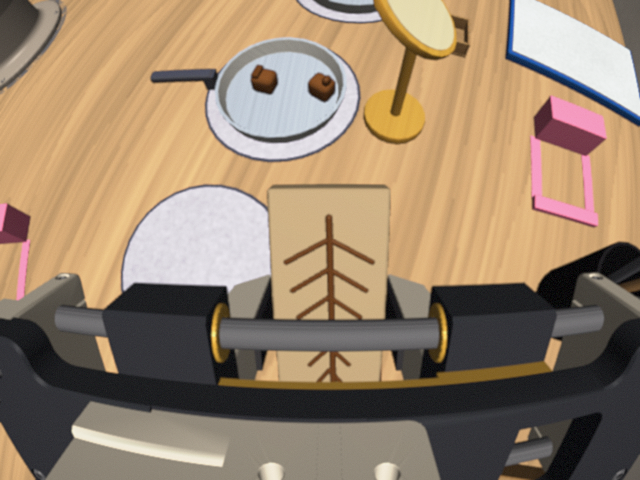

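View pics/s26.png

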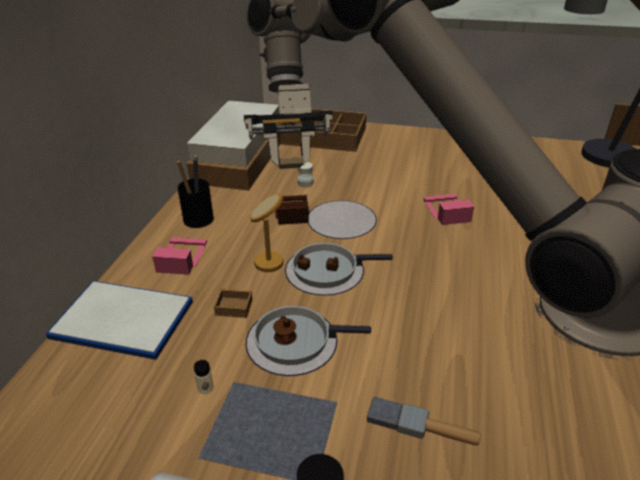

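Request:
drive_tool(delta_pos=[[-8.4,0,13.3],[-8.4,0,13.3],[-8.4,0.4,13.3],[-8.4,0,13.3],[0,0,0]], angular=[[-0.001,0.0023,0.0024],[-0.001,0.0023,0.0024],[0,0,0],[0,0,0],[0,0,0]], hand=[255,255,255,255,255])

```text
clock: 30.18
tcp_pos: [637.4, -200.0, 69.4]
orientation: [-0.235, 0.553, 0.782, 0.164]
contact_force: [-0.6, -0.1, -2.9]
finger_gap: 49.7
```

Request:
drive_tool(delta_pos=[[0,0,0],[0,0,0],[0,0,0],[0,0,0]], angular=[[0,0,0],[0,0,0],[0,0,0],[0,0,0]], hand=[255,255,255,255])

```text
clock: 30.52
tcp_pos: [639.1, -200.9, 72.6]
orientation: [-0.233, 0.553, 0.783, 0.164]
contact_force: [-0.8, -0.2, -2.0]
finger_gap: 49.9
```

```bash
python3 - <<'E'
from place import *
p,Rt=tgt(55,33,15.6); plan(p,Rt)
w=img('wrist'); s=img('side'); t=img('top')
cv2.imwrite('pics/w27.png',w); cv2.imwrite('pics/s27.png',cv2.resize(s[130:250,220:380],(800,600),interpolation=cv2.INTER_CUBIC)); cv2.imwrite('pics/t27.png',cv2.resize(t[140:260,350:510],(800,600),interpolation=cv2.INTER_CUBIC))
E
```

```text
t 30.52 tcp [ 639.1 -200.9   72.6] dist [ -0.2  -0.3 -26.5] n 1 ang/row [-0.0001, -0.0021, -0.0003] f [-0.8 -0.2 -2. ] gap 49.9
[[-14.7, -0.2, 22.1]]
```

View pics/s27.png

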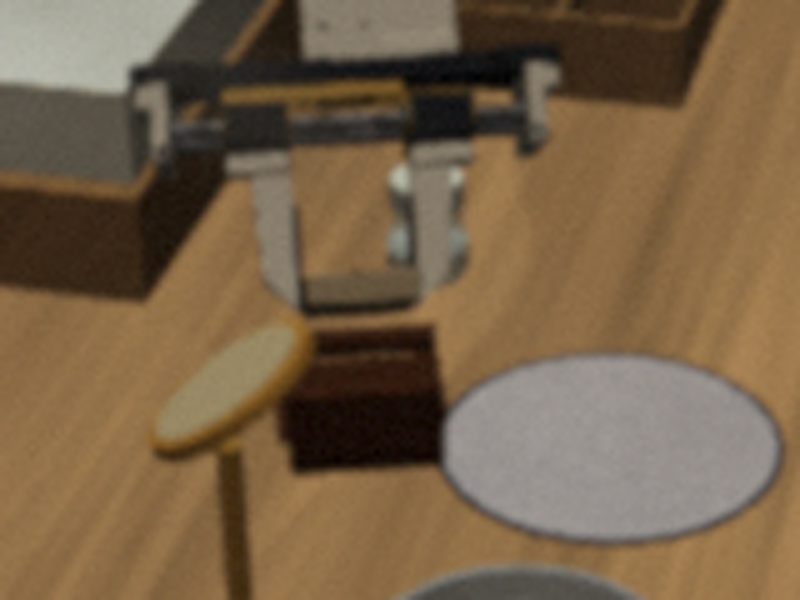

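View pics/w27.png

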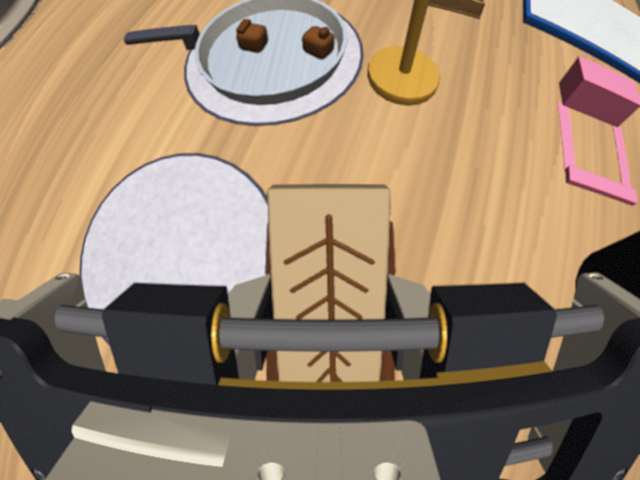

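View pics/t27.png

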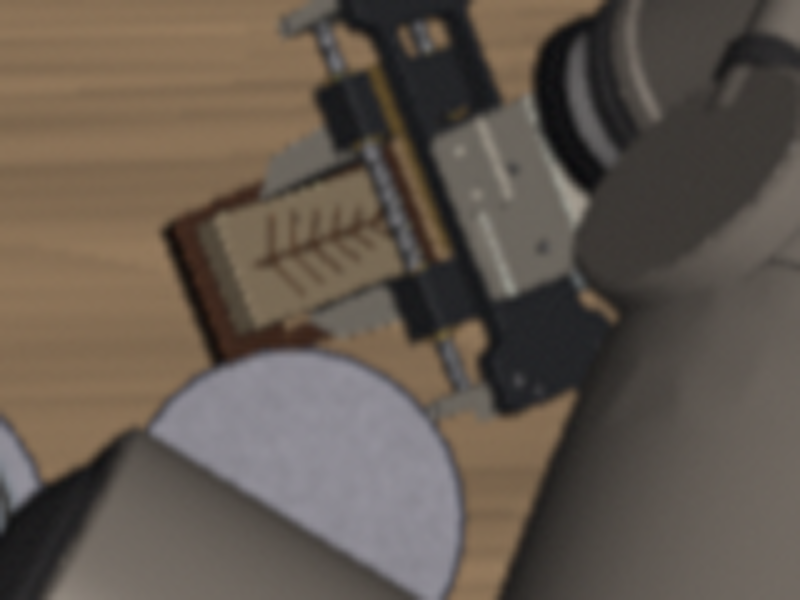

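Request:
drive_tool(delta_pos=[[-4.4,0,6.7],[-4.4,0,6.7],[-2.2,0,3.4],[0,0,0],[0,0,0]], angular=[[0,0,0],[0,0,0],[0,0,0],[0,0,0],[0,0,0]], hand=[255,255,255,255,255])

```text
clock: 31.08
tcp_pos: [638.2, -200.3, 50.1]
orientation: [-0.235, 0.553, 0.782, 0.164]
contact_force: [0.8, 0.1, -1.0]
finger_gap: 49.6
```

Request:
drive_tool(delta_pos=[[0,0,0],[0,0,0],[0,0,0]], angular=[[0,0,0],[0,0,0],[0,0,0]], hand=[255,255,255])

```text
clock: 31.33
tcp_pos: [638.7, -200.6, 51.3]
orientation: [-0.234, 0.553, 0.782, 0.164]
contact_force: [0.0, 0.1, -2.0]
finger_gap: 49.7
```

```bash
python3 - <<'E'
from place import *
p,Rt=tgt(55,33,15.6); plan(p,Rt)
E
```

```text
t 31.33 tcp [ 638.7 -200.6   51.3] dist [ 0.2 -0.5 -5.2] n 1 ang/row [-0.0011, -0.0037, -0.001] f [ 0.   0.1 -2. ] gap 49.7
[[-3.3, 0.0, 4.0]]
```

Request:
drive_tool(delta_pos=[[-1.4,0,2],[-1.4,0,2],[0,0,0],[0,0,0]], angular=[[0,0,0],[0,0,0],[0,0,0],[0,0,0]], hand=[255,255,255,255])

```text
clock: 31.67
tcp_pos: [638.7, -200.7, 46.2]
orientation: [-0.234, 0.553, 0.782, 0.164]
contact_force: [0.9, 0.4, 0.1]
finger_gap: 50.0
```

Request:
drive_tool(delta_pos=[[-0.55,0,0.84],[0,0,0],[0,0,0]], angular=[[0,0,0],[0,0,0],[0,0,0]], hand=[255,255,255])

```text
clock: 31.92
tcp_pos: [638.8, -200.7, 45.9]
orientation: [-0.234, 0.553, 0.782, 0.165]
contact_force: [-1.0, -0.3, 5.4]
finger_gap: 49.5
```

Request:
drive_tool(delta_pos=[[-0.55,0,0.84],[0,0,0],[0,0,0]], angular=[[0,0,0],[0,0,0],[0,0,0]], hand=[255,255,255])

```text
clock: 32.17
tcp_pos: [638.8, -200.7, 45.8]
orientation: [-0.234, 0.553, 0.782, 0.165]
contact_force: [-1.2, -0.5, 10.2]
finger_gap: 49.8
```

Request:
drive_tool(delta_pos=[[-1,0,-0.8],[-1,0,0],[0,0,0],[0,0,0]], angular=[[0,0,0],[0,0,0],[0,0,0],[0,0,0]], hand=[255,255,255,255])

```text
clock: 32.5
tcp_pos: [639.5, -202.6, 44.6]
orientation: [-0.234, 0.553, 0.782, 0.165]
contact_force: [0.2, -0.1, 7.3]
finger_gap: 50.1
```

Request:
drive_tool(delta_pos=[[-1,0,0],[0,0,0],[0,0,0]], angular=[[0,0,0],[0,0,0],[0,0,0]], hand=[255,255,255])

```text
clock: 32.75
tcp_pos: [639.7, -203.0, 44.4]
orientation: [-0.234, 0.553, 0.782, 0.165]
contact_force: [-2.0, 1.3, 8.6]
finger_gap: 49.4
```

Request:
drive_tool(delta_pos=[[-1,0,0],[0,0,0],[0,0,0]], angular=[[0,0,0],[0,0,0],[0,0,0]], hand=[255,255,255])

```text
clock: 33.0
tcp_pos: [639.9, -203.4, 44.2]
orientation: [-0.235, 0.553, 0.782, 0.165]
contact_force: [-1.5, 2.4, 10.4]
finger_gap: 49.6
```

Request:
drive_tool(delta_pos=[[0,0,0],[0,0,0],[0,0,0],[0,0,0],[0,0,0]], angular=[[0,0,0],[0,0,0],[0,0,0],[0,0,0],[0,0,0]], hand=[110,100,80,60,60])

```text
clock: 33.42
tcp_pos: [639.7, -204.3, 42.0]
orientation: [-0.234, 0.553, 0.782, 0.164]
contact_force: [-0.9, -0.1, -0.4]
finger_gap: 68.6
```

```bash
python3 - <<'E'
from place import *
w=img('wrist'); t=img('top')
cv2.imwrite('pics/w28.png',w); cv2.imwrite('pics/t28.png',cv2.resize(t[140:260,350:510],(800,600),interpolation=cv2.INTER_CUBIC))
print(arm.get_state()['contact_force'],arm.get_state()['finger_gap'])
E
```

```text
[-0.55665847  0.12779317 -0.60534349] 69.52428334023958
```

View pics/w28.png

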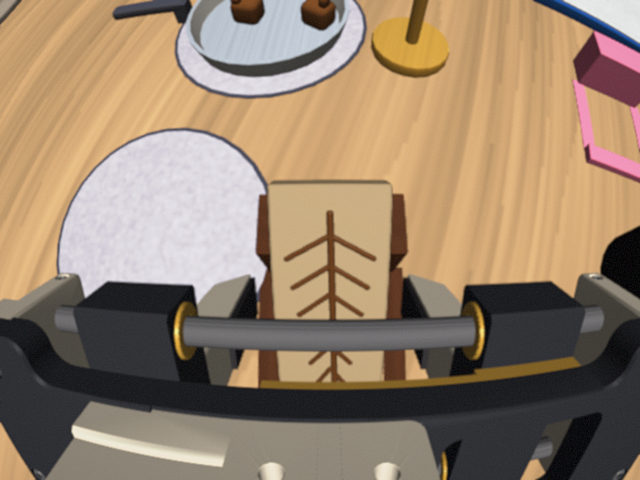

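View pics/t28.png

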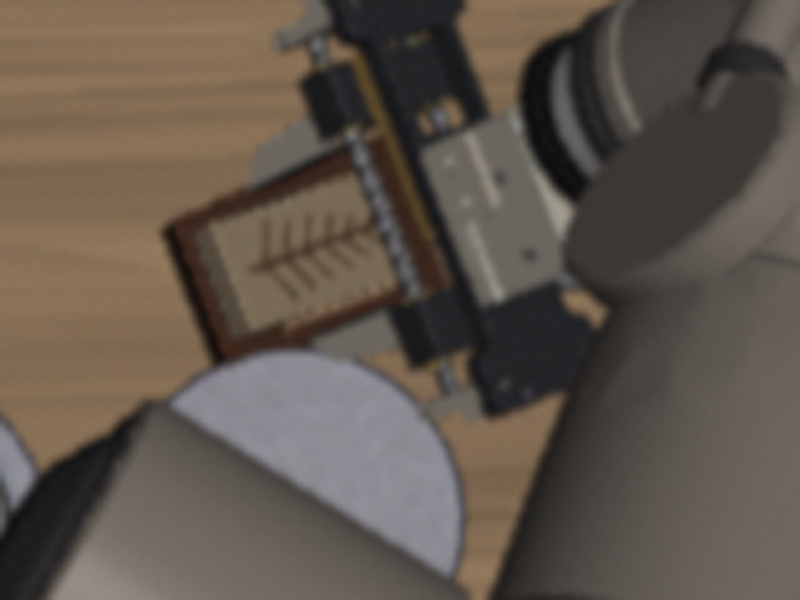

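The slab sits centred on the block, with 10 px of block showing on one side and 13 px on the other. Retreat along the tool axis.

Request:
drive_tool(delta_pos=[[0,0,-8],[0,0,-15],[0,0,-30],[0,0,-30],[0,0,-30]], angular=[[0,0,0],[0,0,0],[0,0,0],[0,0,0],[0,0,0]], hand=[60,60,60,60,60])

```text
clock: 33.93
tcp_pos: [660.7, -263.3, 138.9]
orientation: [-0.234, 0.553, 0.782, 0.164]
contact_force: [0.1, 0.3, 0.1]
finger_gap: 70.0
```

```bash
python3 - <<'E'
from place import *
w=img('wrist'); cv2.imwrite('pics/w29.png',w)
s=arm.get_state(); print(s['joint_pos'].round(2))
plan([500,-300,260],down(a-np.pi/2))
E
```

```text
[-0.63  1.09  0.5   0.35  2.01 -0.89]
t 33.98 tcp [ 662.2 -267.2  144.6] dist [-162.2  -32.8  115.4] n 5 ang/row [0.0009, -0.1143, -0.0003] f [ 1.4 -2.3  3.8] gap 70.0
[[16.4, -32.7, -17.1], [14.3, -32.7, -18.8], [12.1, -32.7, -20.3], [9.7, -32.7, -21.5], [7.2, -32.8, -22.4]]
```

View pics/w29.png

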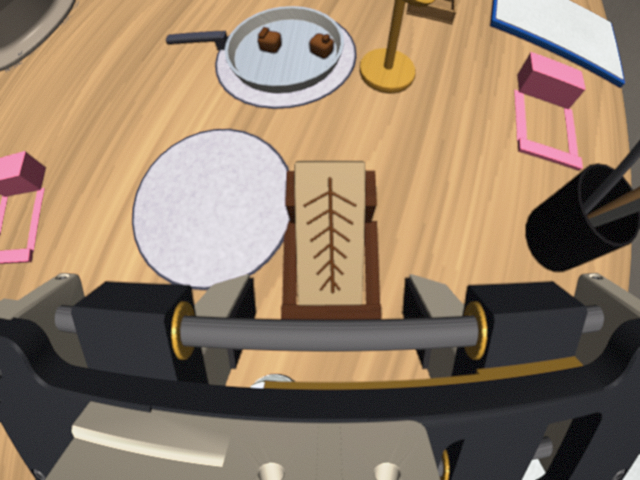

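Request:
drive_tool(delta_pos=[[16,-5,-25],[14,-20,-25],[12,-32,-24],[10,-32,-24],[7,-32,-22]], angular=[[0,-0.114,0],[0,-0.114,0],[0,-0.114,0],[0,-0.114,0],[0,-0.114,0]], hand=[60,60,60,60,60])

```text
clock: 34.4
tcp_pos: [541.7, -292.0, 273.4]
orientation: [-0.001, 0.577, 0.817, 0.0]
contact_force: [0.1, -0.2, 0.7]
finger_gap: 70.3
```

Request:
drive_tool(delta_pos=[[0,-40,0],[0,-40,0],[0,-40,0],[0,0,0],[0,0,0]], angular=[[0,0,0],[0,0,0],[0,0,0],[0,0,0],[0,0,0]], hand=[60,60,60,60,60])

```text
clock: 34.82
tcp_pos: [428.3, -332.3, 272.0]
orientation: [-0.004, 0.579, 0.816, 0.002]
contact_force: [0.8, -0.1, 0.5]
finger_gap: 70.3
```

```bash
python3 - <<'E'
from h import *
t=img('top'); s=img('side'); cv2.imwrite('pics/t30.png',t); cv2.imwrite('pics/s30.png',s)
cv2.imwrite('pics/t30c.png',cv2.resize(t[165:315,190:450],(780,450),interpolation=cv2.INTER_CUBIC))
E
python3 dish.py t31 290 365; python3 dish.py t32 195 285
```

```text
floor px 325.378662109375 246.3995819091797 24.292634963989258 xy [517.5  -7.7   4. ]
floor px 236.759521484375 244.28408813476562 24.22311782836914 xy [527.4 195.5   4. ]
```

View pics/t30.png

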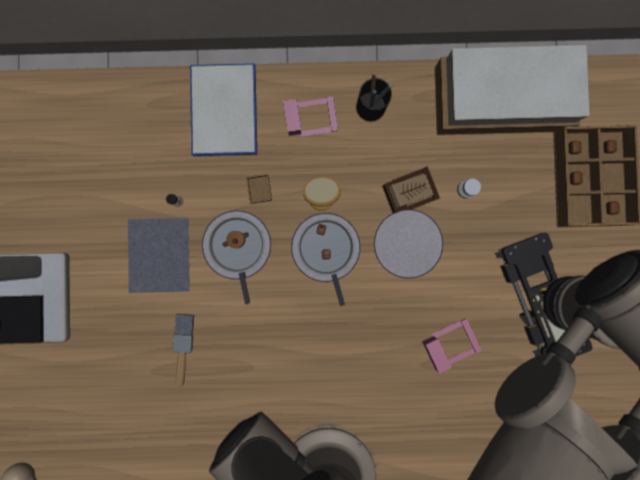

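View pics/s30.png

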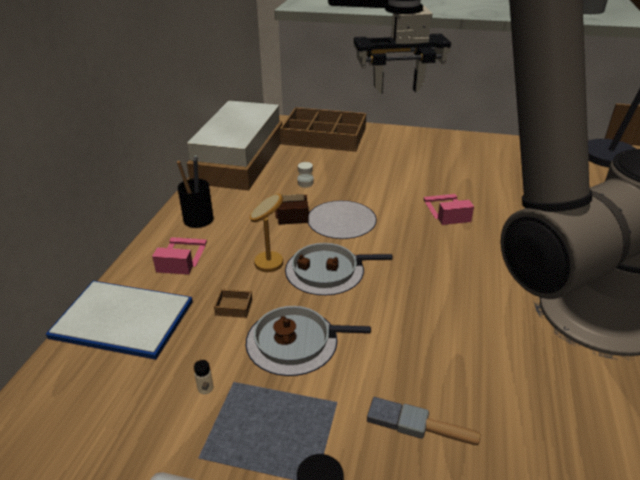

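View pics/t30c.png

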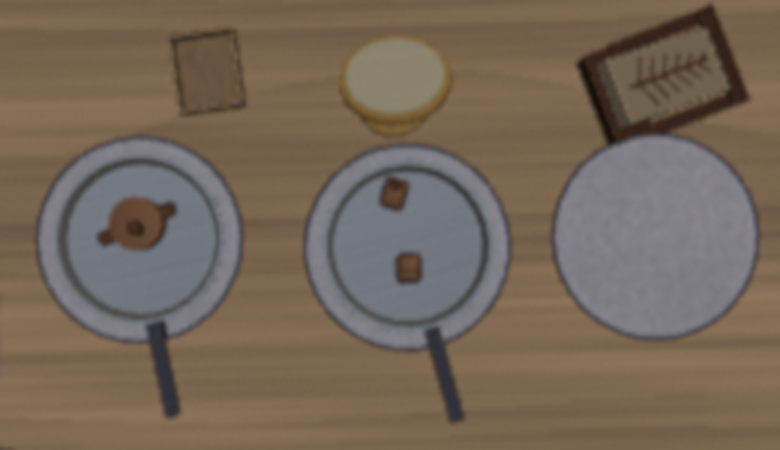

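Both dishes are centred with their bones inside, and the slab leans in the middle of the rest. The gripper is clear at z = 272 and everything else looks undisturbed. I'm handing in.

```bash
python3 -c "
from plant import arm
print(arm.hand_in())"
```

```text
the job is handed in; nothing more can be done
None
```

The job is done and handed in at about 35 s on the robot's clock; no verdict was reported.

**What I did, in order:**
1. I slid the dish with the vertebra by its handle onto the free marker.
2. I put both fragments from the mat into the empty dish. Only two were present.
3. I slid that dish onto the magnifier's marker.
4. I leaned the slab, fern side out and long way up, on the wooden rest and let go of everything.

**Last checks before handing in:**

| Item | Measured centre (mm) | Marker centre (mm) | Offset |
|---|---|---|---|
| Dish with vertebra | (527.4, 195.5) | (527.4, 197.8) | about 2 mm |
| Dish with fragments | (517.5, -7.7) | (516.7, -7.4) | about 1 mm |

- **Bones:** the vertebra and both fragments were inside their dishes in the last top and side pictures, and the mat was empty.
- **Slab:** its foot is behind the strip and its back is on the block. It is centred to about 1 mm, judged from the strips of block showing on either side.
- **Other things:** I saw no change in the top and side pictures; I did not re-measure them.
- **Robot:** the highest wrist force I read was about 10 N, while setting the slab down.

**One oddity:** a fragment moved roughly 15–20 mm inside its dish around the time I let go of the handle. I took it for the knock the task warned of. It stayed in the dish, so I left it.

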